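Fetch the lens cell from behind the standing binocular parts

TASK

The flat lens cell stands at the back of the white parts tray, hemmed in by the barrel, the eyepiece and the prism housing. First move these three to the blue-grey side mat, standing upright, without shifting the lens cell; then set the lens cell, glass up, in the middle of the aluminium inspection stand while the three wait on the mat. Finally put each of the three back upright in the tray exactly where it stood at the start, leaving the scanner and the screw tin alone.

Things in the scene. Friction and masses are not known exactly. Their poses are not given: they have to be found in the camera images.
- barrel_c (a point): objective barrel of a binocular: black, round, standing upright, 104 mm tall; the lower 40 mm is 54 mm in diameter, tapering to a straight upper tube 40 mm in diameter (from 62 mm up to the top, where it is best gripped), green-tinted glass in its top. 180 g nominal. Point on its axis half-way up (52 mm above its foot), z up along the axis
- eyepiece_c (a point): eyepiece: round, standing upright, 96 mm tall; aluminium foot 48 mm in diameter and 14 mm high, a thin 32 mm neck, and a black rubber eyecup 45 mm in diameter from 58 mm up to the top (grip there). 140 g nominal. Point on its axis half-way up (48 mm above its foot), z up along the axis
- housing_c (a point): prism housing: black upright block with four small screws on its top, 38 mm along its x, 46 mm along its y, 92 mm tall with flat sides all the way up. 220 g nominal. Point at its centre (46 mm above its foot), z up
- lens_c (a point): lens cell: flat aluminium disc with a black rim and a green-tinted glass on its top, 50 mm in diameter, 22 mm tall, 90 g nominal. Point at its centre (11 mm above its underside), z up on the glass side
- tray: white parts tray, fixed, 170 mm along its x by 210 mm along its y, floor 5 mm thick; walls 25 mm high at the back (+x) and the sides, 14 mm at the front (-x). Origin under its centre on the table; x points to the back. The lens cell stands near (30, 0) mm in this frame; the three tall parts stand, in an order that changes, near (30, 62), (30, -62) and (-35, 0) mm, over thin grey circles printed on the floor
- mat: blue-grey rubber side mat, fixed, 280 mm along its x by 140 mm along its y, 3 mm thick, room for three parts 85 mm apart along x. Origin under its centre on the table
- stand: inspection stand: round aluminium plinth, fixed, 100 mm in diameter at the foot, flat grey top 84 mm in diameter and 15 mm above the table. Origin under its centre on the table
- scanner_c (a point): bystander: hand-held barcode scanner lying along its x, 160 by 62 by 36 mm high. Point near its middle, 15 mm above the table
- tin_c (a point): bystander: round steel screw tin, 62 mm in diameter, 32 mm high. Point at its centre
There are look-alikes about, which are no part of the job. What is shaped like the part that bears barrel_c but orange or red is not meant.

How it is judged (in metres and radians):
On the way, in this order (a step that is already met when the one before it is completed fails the run):
1. barrel, eyepiece and prism housing all stand upright on the side mat, the lens cell still in its place in the tray (x of barrel_c in the frame of mat between -0.15 and 0.15 m and y of barrel_c in the frame of mat between -0.08 and 0.08 m and height (world z) of barrel_c below 0.061 m and angle between each of barrel_c, eyepiece_c, housing_c's own z axis and vertical below 0.12 rad and x of eyepiece_c in the frame of mat between -0.15 and 0.15 m and y of eyepiece_c in the frame of mat between -0.08 and 0.08 m and height (world z) of eyepiece_c below 0.057 m and x of housing_c in the frame of mat between -0.15 and 0.15 m and y of housing_c in the frame of mat between -0.08 and 0.08 m and height (world z) of housing_c below 0.055 m and distance of lens_c from where it was at the start of the episode below 0.02 m), for 0.2 s.
2. the lens cell lies glass up on the middle of the inspection stand, the three parts still upright on the mat (x of barrel_c in the frame of mat between -0.15 and 0.15 m and y of barrel_c in the frame of mat between -0.08 and 0.08 m and height (world z) of barrel_c below 0.061 m and angle between each of barrel_c, eyepiece_c, housing_c, lens_c's own z axis and vertical below 0.12 rad and x of eyepiece_c in the frame of mat between -0.15 and 0.15 m and y of eyepiece_c in the frame of mat between -0.08 and 0.08 m and height (world z) of eyepiece_c below 0.057 m and x of housing_c in the frame of mat between -0.15 and 0.15 m and y of housing_c in the frame of mat between -0.08 and 0.08 m and height (world z) of housing_c below 0.055 m and horizontal distance between lens_c and stand below 0.012 m and height (world z) of lens_c between 0.022 and 0.031 m), for 0.2 s.
At the end, for the whole second after the job is handed in: The lens cell rests glass up on the inspection stand, its centre within 12 mm of the stand's; barrel, eyepiece and prism housing each stand upright in the tray within 14 mm of where they stood at the start; all released and at rest (horizontal distance between lens_c and stand below 0.012 m and height (world z) of lens_c between 0.022 and 0.031 m and angle between lens_c's own z axis and vertical below 0.12 rad and linear speed of each of lens, barrel, eyepiece, housing below 0.02 m/s and angular speed of each of lens, barrel, eyepiece, housing below 0.2 rad/s and distance of each of barrel_c, eyepiece_c, housing_c from where it was at the start of the episode below 0.014 m and angle between each of barrel_c, eyepiece_c, housing_c's own z axis and vertical below 0.1 rad); the robot touches nothing.
It fails at once if the scanner is pushed more than 30 mm from its place (distance of scanner_c from where it was at the start of the episode above 0.03 m).
It fails at once if the tin is pushed more than 30 mm from its place (distance of tin_c from where it was at the start of the episode above 0.03 m).
It also fails if it takes over 147 s, if anything falls off the work surface, if the arm or the gripper's body presses on something with over 40 N, if the wrist force passes 120 N, or if a joint passes its speed limit or range.

ROBOT

A 7-joint arm with a two-finger parallel gripper is mounted at the origin on the work surface. World frame = base frame: x ahead of the robot, y to its left, z up, the work surface at z = 0. Lengths are in mm, angles in rad, forces in N, time in s.
With the tool pointing down it reaches from about 425 to 875 mm from the base axis. Payload 4.7 kg.
Tool frame: the origin (TCP) lies on the mounting face of the last link; the fingertips stand 182 mm ahead of it and the grasp point (between the pads) lies 164 mm ahead of it; z points along the fingers, y is the line along which they close (so a half turn about z gives the same grasp; the last joint's range is limited). The gripper opens to 87 mm and grips with 3 to 60 N. Pads are 19 mm wide; open, the fingers measure 117 mm over their backs; the gripper's body (75 mm by 190 mm) begins 51 mm behind the grasp point.
Start: joints at [-1.183, 0.321, -0.07, 1.45, 0.023, 1.371, -0.057], TCP at [237.367, 605.115, 404.787] pointing down, gripper open.
Joint ranges: [-2.86, 2.86], [-0.3, 2.09], [-1.38, 1.24], [0.06, 2.45], [-1.56, 4.7], [0.09, 2.05], [-2.69, 2.69]. Speed limits (rad/s): [2.57, 2.57, 3.14, 3.14, 3.14, 3.14, 3.14].

INTERFACE

Orientations are given as a unit quaternion [w, x, y, z].
In Python, from workcell import manip gives the robot as it stands.
- The arm moves only by the tool carry_out, never from a script. Its argument "deltas" is a list of rows, each an object of numbers: "ax", "ay", "az": the turn, a rotation vector about the world's x, y, z in rad; "x", "y", "z": the shift along the world's x, y, z in m; "fingers": the gripper command: -1 is shut, 1 is fully open, values between are in proportion. In form: [{"ax": .., "ay": .., "az": .., "x": .., "y": .., "z": .., "fingers": ..}, ...]. A call has 1 to 8 rows; each row shifts and turns the commanded pose from where the row before left it; what a row does not reach is not made up. A row lasts 1/10 s, in which the tool goes at most 50 mm and 8.59 degrees, less where a joint would pass 70% of its speed; a pose out of reach is approached as far as the arm can. A call with a gripper value outside its range is refused whole. The fingers move at their own pace and stop on an object; "newtons" is the grip in N (left out, the last holds). Time passes only in rows, so rows that do not move let the fingers close. It gives the time, the measured TCP pose, the force, the opening and the grip force at its end, in the units of the state.
- manip.get_state(): the state, without advancing time (a new reading comes with each control period).
- manip.get_image(name): name is "scene" or "top"; returns a dict with "image" (480x640x3 uint8, red, green, blue), "camera_matrix" (3x3 intrinsics, pixels), "k1" (the pictures are not rectified: a ray, as slopes to the right and down, at radius r is drawn at 1 + k1 r^2 times it, then the intrinsics apply), "position" and "orientation" of the camera in the world. Camera axes: x right, y up, looking along -z (the intrinsics and any distortion apply to the point x, -y, -z); pixel columns grow to the right and rows downward; lengths in mm; the calibration is good to about 2 mm. A picture is of the moment at which its call begins. There is no depth.
- manip.hand_in(): hands the job in; it is judged then, once.
Trained networks look in the newest picture that a camera, given by its name, has taken for a name from the list of things; names that differ only in an ending like _2 or _b are one class to them, and where a whole thing is asked for, a point or a joint stands for the part that bears it (a point fixed in the world has none). Each returns a list of dicts, best first, with "p" (0 to 1); they miss things now and then, are a little off and sometimes report something else, mostly with a low value. They report only what shows in the picture. A call takes as long as a camera call. They do not tell look-alikes from the thing itself.
- manip.search_frame(thing, camera): "extent" ([centre column, centre row, width, height] in pixels, round what is visible of it).
- manip.mark_of(thing, camera): "uv" ([column, row] in pixels: a listed point, or the origin of a listed thing).
The state is a dict: "time": time; "joints": joint angles; "qd": joint speeds; "joint_efforts": joint torques, N m; "tool_pos": TCP position; "ee_rot": TCP orientation; "ft_force": force on the tool from outside, world axes, zero at the start; "wrist_torque": the same for the moment, N m; "opening": finger opening in mm; "finger_force": force on a finger pad.
Only numpy, scipy, OpenCV 4.12 (cv2) and the standard library are available. Lean on these libraries where they do the work, as an engineer would, in place of code of your own. Each camera call takes 0.05 s, during which the arm holds its last target. There are 200 camera calls.

## Working session

There is one attempt and no reset: what is moved stays moved. The work goes in short steps, Python scripts to look and compute and a tool call to move; the robot and the scene stay as the last step left them, time stands still between calls to the robot, and variables do not carry over. Pictures are saved under pics/ and viewed, at most 14 in all, crops included, and the job is handed in when it is done.

Besides the shell and the picture viewer there is one more tool, called after "Request:" as name([rows], argument=value, ...), one row to a line, values as JSON. carry_out: Moves the arm, as the interface text tells. Its arguments: {"type":"object","properties":{"deltas":{"type":"array","items":{"type":"object","properties":{"ax":{"type":"number"},"ay":{"type":"number"},"az":{"type":"number"},"x":{"type":"number"},"y":{"type":"number"},"z":{"type":"number"},"fingers":{"type":"number"}}}},"newtons":{"type":"number"}},"required":["deltas"]}

```bash
mkdir -p pics; cat > h.py <<'E'
import numpy as np, cv2
from workcell import manip
from scipy.spatial.transform import Rotation as R
def grab(n,fn=None):
    d=manip.get_image(n)
    if fn: cv2.imwrite(fn,d['image'][:,:,::-1])
    return d
def Rm(d):
    q=d['orientation']; return R.from_quat([q[1],q[2],q[3],q[0]]).as_matrix()
def back(d,uv,z):
    K=np.array(d['camera_matrix'],float);k=d['k1']
    p=np.linalg.inv(K)@[uv[0],uv[1],1]; s=p[:2].copy()
    for _ in range(30): s=p[:2]/(1+k*(s@s))
    r=Rm(d)@[s[0],-s[1],-1]; c=np.array(d['position'],float)
    return c+r*(z-c[2])/r[2]
def proj(d,P):
    K=np.array(d['camera_matrix'],float)
    q=Rm(d).T@(np.array(P,float)-d['position']); s=np.array([q[0],-q[1]])/-q[2]
    s=s*(1+d['k1']*(s@s)); return (K@[s[0],s[1],1])[:2]
E
python3 - <<'E'
from h import *
for c in ['scene','top']:
    d=grab(c,f'pics/{c}0.png'); print(c,np.round(d['position']),d['camera_matrix'],d['k1'],np.round(d['orientation'],3))
    for t,z in dict(barrel_c=57,eyepiece_c=53,housing_c=51,lens_c=16,tray=0,mat=0,stand=0,scanner_c=15,tin_c=16).items():
        for r in manip.mark_of(t,c)[:3]: print(t,round(r['p'],2),np.round(r['uv']),np.round(back(d,r['uv'],z)[:2]))
print(manip.get_state())
E
```

```text
scene [1338. -283. 1044.] [[484.25986142   0.         320.66094722]
 [  0.         484.25986142 239.23514239]
 [  0.           0.           1.        ]] -0.005604310696160317 [0.82  0.288 0.168 0.465]
barrel_c 0.84 [216. 277.] [ 615. -164.]
barrel_c 0.77 [247. 233.] [529. -37.]
eyepiece_c 0.82 [265. 215.] [490.  33.]
eyepiece_c 0.26 [356. 203.] [582. 272.]
housing_c 0.68 [293. 226.] [564.  82.]
housing_c 0.18 [247. 235.] [530. -39.]
lens_c 0.49 [274. 240.] [557.  25.]
tray 0.9 [271. 234.] [519.  32.]
mat 0.72 [355. 200.] [531. 308.]
mat 0.34 [248. 233.] [484. -21.]
stand 0.85 [164. 286.] [ 532. -285.]
scanner_c 0.68 [416. 178.] [564. 507.]
scanner_c 0.49 [352. 199.] [536. 293.]
tin_c 0.79 [268. 322.] [ 773. -104.]
top [ 531.  122. 1014.] [[463.15803799   0.         320.76202297]
 [  0.         463.15803799 239.38773941]
 [  0.           0.           1.        ]] 0.021884430815227007 [-0.701 -0.028  0.048  0.711]
barrel_c 0.94 [444. 246.] [ 617. -161.]
barrel_c 0.79 [446. 288.] [ 530. -161.]
barrel_c 0.67 [385. 282.] [545. -37.]
eyepiece_c 0.7 [348. 308.] [492.  42.]
housing_c 0.64 [3
[... 321 characters left out ...]
oints': array([-1.18290952,  0.32097642, -0.07008843,  1.45046892,  0.02262265,
        1.3708085 , -0.05689187]), 'qd': array([ 0.00087552,  0.00011746,  0.0020963 , -0.00271539, -0.00097595,
       -0.00054055,  0.0001116 ]), 'joint_efforts': array([ 4.15070399e-04, -4.91116226e+01, -4.02296372e-01, -3.12779331e+01,
       -6.37471396e-02,  3.35468841e-02,  1.63312137e-05]), 'tool_pos': array([237.37230485, 605.11686649, 404.81739665]), 'ee_rot': array([4.57407990e-05, 1.85797479e-01, 9.82588058e-01, 5.62903465e-05]), 'ft_force': array([-0.04997552, -0.73030453,  0.12113582]), 'wrist_torque': array([-0.00125017, -0.005522  ,  0.02345701]), 'finger_force': 0.0, 'opening': 87.08610603894228}
```

View pics/scene0.png

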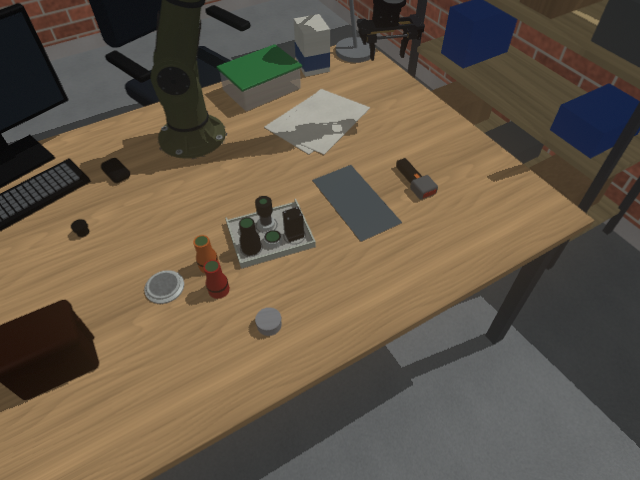

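View pics/top0.png

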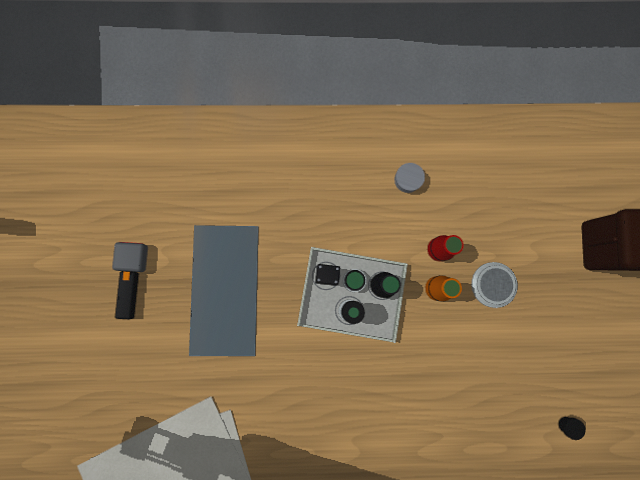

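```bash
python3 - <<'E'
import cv2
a=cv2.imread('pics/top0.png')[220:350,270:430]; cv2.imwrite('pics/topc.png',cv2.resize(a,None,fx=4.5,fy=4.5,interpolation=2))
a=cv2.imread('pics/scene0.png')[150:310,190:310]; cv2.imwrite('pics/scenec.png',cv2.resize(a,None,fx=3.7,fy=3.7,interpolation=2))
E
```

```text
(no output)
```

View pics/topc.png

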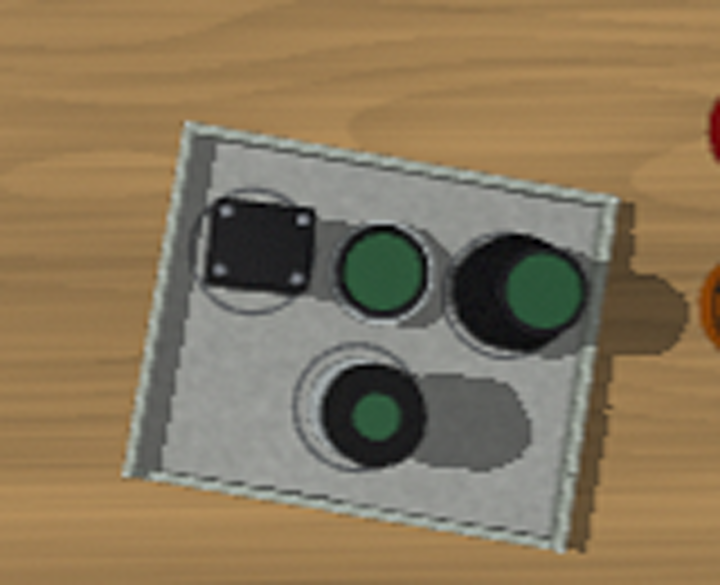

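View pics/scenec.png

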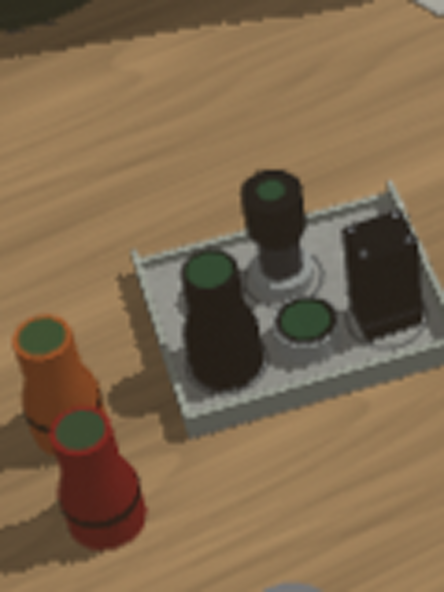

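The parts look like this in the top picture:
- **Barrel candidates:** black at (387,283), red at (444,246) and orange at (446,288). The close crop shows the black one in the tray is the barrel.
- **Housing:** (328,274)
- **Lens:** (355,280)
- **Eyepiece:** (353,312)
- **Stand:** (495,285)

```bash
python3 - <<'E'
from h import *
t=grab('top'); s=grab('scene')
T=lambda u,v:(270+u/4.5,220+v/4.5); S=lambda u,v:(190+u/3.7,150+v/3.7)
for n,a,b,z in [('barrel',(545,290),(210,270),109),('eyep',(376,416),(270,190),101),('hous',(261,246),(382,228),97),('lens',(382,271),(306,320),27)]:
    print(n,np.round(back(t,T(*a),z),1),np.round(back(s,S(*b),z),1))
for n,a in [('hc',(252,251)),('ec',(357,407)),('bc',(503,295))]: print(n,np.round(back(t,T(*a),5),1))
for a,z in [((188,123),25),((617,200),25),((125,475),20),((562,550),20)]: print('cor',np.round(back(t,T(*a),z),1))
for a in [(216,199),(314,208),(206,288),(306,293)]: print('hcor',np.round(back(t,T(*a),97),1))
# mat, stand segmentation
im=t['image'].astype(int)
for a in [(194,226),(259,227),(190,355),(256,356)]: print('mat',np.round(back(t,a,3),1))
hsv=cv2.cvtColor(t['image'],cv2.COLOR_RGB2HSV)
m=((hsv[...,1]<60)).astype(np.uint8); m[:, :465]=0; m[:,525:]=0; m[:255]=0;m[315:]=0
c=max(cv2.findContours(m,0,2)[0],key=cv2.contourArea); e=cv2.fitEllipse(c); print(e,np.round(back(t,e[0],8),1))
for cam,d in(('top',t),('scene',s)):
    x=manip.search_frame('stand',cam)[0];print(x,np.round(back(d,x['extent'][:2],8),1))
E
```

```text
barrel [538.6 -39.3 109. ] [540.1 -36.6 109. ]
eyep [485.3  34.6 101. ] [486.1  35.6 101. ]
hous [559.6  83.1  97. ] [557.4  88.8  97. ]
lens [549.3  23.1  27. ] [550.8  24.6  27. ]
hc [560.1  83.6   5. ]
ec [484.9  34.4   5. ]
bc [537.3 -37.4   5. ]
cor [620.7 113.9  25. ]
cor [581.5 -90.   25. ]
cor [455.8 145.4  20. ]
cor [417.8 -59.3  20. ]
hcor [580.5 102.6  97. ]
hcor [576.   59.5  97. ]
hcor [541.6 107.5  97. ]
hcor [538.8  63.7  97. ]
mat [672.6 370.1   3. ]
mat [668.9 228.9   3. ]
mat [397.2 374.    3. ]
mat [392.3 235.    3. ]
((494.04937744140625, 284.51904296875), (44.25961685180664, 46.17094421386719), 128.42066955566406) [ 536.4 -281.9    8. ]
{'extent': [494.4, 285.6, 46.2, 47.4], 'p': 0.75} [ 534.  -282.6    8. ]
{'extent': [163.2, 287.0, 42.7, 33.2], 'p': 0.78} [ 540.  -286.3    8. ]
```

Request:
carry_out([
  {"x": 0.025,"y": -0.04,"az": 0.04,"fingers": 1},
  {"x": 0.025,"y": -0.04,"az": 0.04,"fingers": 1},
  {"x": 0.025,"y": -0.04,"az": 0.04,"fingers": 1},
  {"x": 0.025,"y": -0.04,"az": 0.04,"fingers": 1},
  {"x": 0.025,"y": -0.04,"az": 0.04,"fingers": 1},
  {"x": 0.025,"y": -0.04,"az": 0.04,"fingers": 1},
  {"x": 0.025,"y": -0.04,"az": 0.034,"fingers": 1},
  {"x": 0.025,"y": -0.04,"fingers": 1},
], newtons=25)

```text
$.deltas[0]: bad value
```

Request:
carry_out([
  {"x": 0.025,"y": -0.04,"fingers": 1},
  {"x": 0.025,"y": -0.04,"fingers": 1},
  {"x": 0.025,"y": -0.04,"fingers": 1},
  {"x": 0.024,"y": -0.04,"fingers": 1},
  {"x": 0.023,"y": -0.041,"fingers": 1},
  {"fingers": 1},
  {"fingers": 1},
])

```text
$.deltas[0]: bad value
```

Request:
carry_out([
  {"ax": 0,"ay": 0,"az": 0.04,"x": 0.025,"y": -0.04,"z": 0,"fingers": 1},
  {"ax": 0,"ay": 0,"az": 0.04,"x": 0.025,"y": -0.04,"z": 0,"fingers": 1},
  {"ax": 0,"ay": 0,"az": 0.04,"x": 0.025,"y": -0.04,"z": 0,"fingers": 1},
  {"ax": 0,"ay": 0,"az": 0.04,"x": 0.025,"y": -0.04,"z": 0,"fingers": 1},
  {"ax": 0,"ay": 0,"az": 0.04,"x": 0.025,"y": -0.04,"z": 0,"fingers": 1},
  {"ax": 0,"ay": 0,"az": 0.04,"x": 0.025,"y": -0.04,"z": 0,"fingers": 1},
  {"ax": 0,"ay": 0,"az": 0.034,"x": 0.025,"y": -0.04,"z": 0,"fingers": 1},
  {"ax": 0,"ay": 0,"az": 0,"x": 0.025,"y": -0.04,"z": 0,"fingers": 1},
], newtons=25)

```text
time: 2.0
tool_pos: [438.0, 283.2, 405.2]
ee_rot: [0.0, 0.049, 0.999, 0.0]
ft_force: [0.6, 1.4, 0.2]
opening: 87.2
finger_force: 0.0
```

Request:
carry_out([
  {"ax": 0,"ay": 0,"az": 0,"x": 0.025,"y": -0.04,"z": 0,"fingers": 1},
  {"ax": 0,"ay": 0,"az": 0,"x": 0.025,"y": -0.04,"z": 0,"fingers": 1},
  {"ax": 0,"ay": 0,"az": 0,"x": 0.025,"y": -0.04,"z": 0,"fingers": 1},
  {"ax": 0,"ay": 0,"az": 0,"x": 0.025,"y": -0.04,"z": 0,"fingers": 1},
  {"ax": 0,"ay": 0,"az": 0,"x": 0.022,"y": -0.042,"z": 0,"fingers": 1},
  {"ax": 0,"ay": 0,"az": 0,"x": 0,"y": 0,"z": -0.04,"fingers": 1},
  {"ax": 0,"ay": 0,"az": 0,"x": 0,"y": 0,"z": -0.04,"fingers": 1},
  {"ax": 0,"ay": 0,"az": 0,"x": 0,"y": 0,"z": 0,"fingers": 1},
])

```text
time: 2.8
tool_pos: [557.2, 82.6, 319.5]
ee_rot: [-0.005, 0.05, 0.999, -0.002]
ft_force: [-0.3, 0.5, -1.1]
opening: 86.8
finger_force: 0.0
```

```bash
python3 - <<'E'
from h import *
s=grab('scene'); a=s['image'][110:270,190:350,::-1]; cv2.imwrite('pics/a1.png',cv2.resize(a,None,fx=3.6,fy=3.6,interpolation=2))
E
```

```text
(no output)
```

View pics/a1.png

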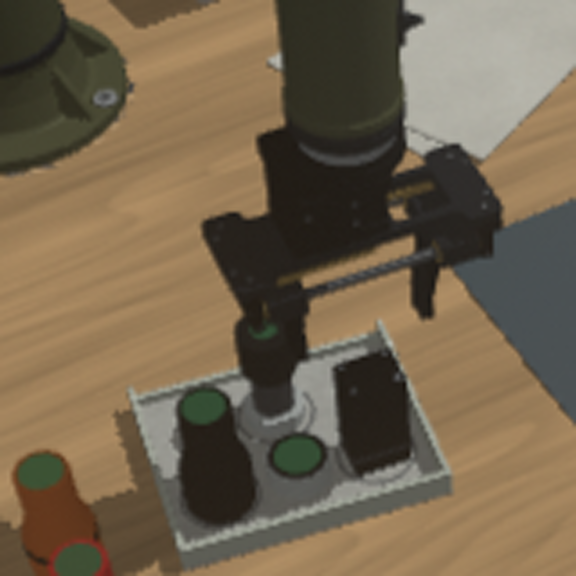

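The gripper straddles the housing at crop (370,410), and its fingers clear the eyepiece and the lens.

Request:
carry_out([
  {"ax": 0,"ay": 0,"az": 0,"x": 0,"y": 0,"z": -0.03,"fingers": 1},
  {"ax": 0,"ay": 0,"az": 0,"x": 0,"y": 0,"z": -0.03,"fingers": 1},
  {"ax": 0,"ay": 0,"az": 0,"x": 0,"y": 0,"z": -0.02,"fingers": 1},
  {"ax": 0,"ay": 0,"az": 0,"x": 0,"y": 0,"z": 0,"fingers": 1},
  {"ax": 0,"ay": 0,"az": 0,"x": 0,"y": 0,"z": 0,"fingers": -1},
  {"ax": 0,"ay": 0,"az": 0,"x": 0,"y": 0,"z": 0,"fingers": -1},
  {"ax": 0,"ay": 0,"az": 0,"x": 0,"y": 0,"z": 0,"fingers": -1},
  {"ax": 0,"ay": 0,"az": 0,"x": 0,"y": 0,"z": 0,"fingers": -1},
])

```text
time: 3.65
tool_pos: [559.8, 83.2, 246.1]
ee_rot: [0.001, 0.05, 0.999, 0.0]
ft_force: [0.2, -0.4, 0.7]
opening: 62.9
finger_force: 0.0
```

Request:
carry_out([
  {"ax": 0,"ay": 0,"az": 0,"x": 0,"y": 0,"z": 0,"fingers": -1},
  {"ax": 0,"ay": 0,"az": 0,"x": 0,"y": 0,"z": 0,"fingers": -1},
])

```text
time: 3.85
tool_pos: [559.4, 83.2, 245.0]
ee_rot: [0.0, 0.05, 0.999, 0.0]
ft_force: [-0.7, 0.7, 1.6]
opening: 46.8
finger_force: 0.6
```

Request:
carry_out([
  {"ax": 0,"ay": 0,"az": 0,"x": 0,"y": 0,"z": 0,"fingers": -1},
  {"ax": 0,"ay": 0,"az": 0,"x": 0,"y": 0,"z": 0,"fingers": -1},
  {"ax": 0,"ay": 0,"az": 0,"x": 0,"y": 0,"z": 0,"fingers": -1},
  {"ax": 0,"ay": 0,"az": 0,"x": 0,"y": 0,"z": 0.02,"fingers": -1},
  {"ax": 0,"ay": 0,"az": 0,"x": 0,"y": 0,"z": 0.03,"fingers": -1},
  {"ax": 0,"ay": 0,"az": 0,"x": 0,"y": 0,"z": 0.03,"fingers": -1},
  {"ax": 0,"ay": 0,"az": 0,"x": 0,"y": 0.01,"z": 0.03,"fingers": -1},
  {"ax": 0,"ay": 0,"az": 0,"x": 0.01,"y": 0.02,"z": 0.02,"fingers": -1},
])

```text
time: 4.65
tool_pos: [569.2, 111.1, 376.6]
ee_rot: [0.0, 0.052, 0.999, -0.0]
ft_force: [1.0, 0.3, -2.5]
opening: 46.2
finger_force: 24.8
```

Request:
carry_out([
  {"ax": 0,"ay": 0,"az": 0,"x": 0.008,"y": 0.03,"z": 0,"fingers": -1},
  {"ax": 0,"ay": 0,"az": 0,"x": 0.008,"y": 0.035,"z": 0,"fingers": -1},
  {"ax": 0,"ay": 0,"az": 0,"x": 0.008,"y": 0.035,"z": 0,"fingers": -1},
  {"ax": 0,"ay": 0,"az": 0,"x": 0.008,"y": 0.035,"z": 0,"fingers": -1},
  {"ax": 0,"ay": 0,"az": 0,"x": 0.008,"y": 0.03,"z": -0.02,"fingers": -1},
  {"ax": 0,"ay": 0,"az": 0,"x": 0.008,"y": 0.024,"z": -0.03,"fingers": -1},
  {"ax": 0,"ay": 0,"az": 0,"x": 0,"y": 0,"z": -0.04,"fingers": -1},
  {"ax": 0,"ay": 0,"az": 0,"x": 0,"y": 0,"z": 0,"fingers": -1},
])

```text
time: 5.45
tool_pos: [614.4, 302.1, 276.7]
ee_rot: [-0.006, 0.049, 0.999, -0.004]
ft_force: [-1.4, -0.2, -3.0]
opening: 46.2
finger_force: 24.8
```

Request:
carry_out([
  {"ax": 0,"ay": 0,"az": 0,"x": 0,"y": 0,"z": -0.02,"fingers": -1},
  {"ax": 0,"ay": 0,"az": 0,"x": 0,"y": 0,"z": -0.015,"fingers": -1},
  {"ax": 0,"ay": 0,"az": 0,"x": 0,"y": 0,"z": 0,"fingers": -1},
  {"ax": 0,"ay": 0,"az": 0,"x": 0,"y": 0,"z": 0,"fingers": -1},
  {"ax": 0,"ay": 0,"az": 0,"x": 0,"y": 0,"z": 0,"fingers": -1},
])

```text
time: 5.95
tool_pos: [617.9, 302.0, 251.4]
ee_rot: [0.001, 0.05, 0.999, 0.001]
ft_force: [1.1, 0.7, -1.2]
opening: 46.0
finger_force: 24.8
```

Request:
carry_out([
  {"ax": 0,"ay": 0,"az": 0,"x": 0,"y": 0,"z": -0.004,"fingers": -1},
  {"ax": 0,"ay": 0,"az": 0,"x": 0,"y": 0,"z": -0.003,"fingers": -1},
  {"ax": 0,"ay": 0,"az": 0,"x": 0,"y": 0,"z": 0,"fingers": -1},
  {"ax": 0,"ay": 0,"az": 0,"x": 0,"y": 0,"z": 0,"fingers": -1},
])

```text
time: 6.35
tool_pos: [617.5, 302.3, 243.1]
ee_rot: [0.0, 0.05, 0.999, 0.0]
ft_force: [0.6, 0.3, -0.4]
opening: 45.8
finger_force: 24.8
```

Request:
carry_out([
  {"ax": 0,"ay": 0,"az": 0,"x": 0,"y": 0,"z": -0.001,"fingers": 1},
  {"ax": 0,"ay": 0,"az": 0,"x": 0,"y": 0,"z": 0,"fingers": 1},
  {"ax": 0,"ay": 0,"az": 0,"x": 0,"y": 0,"z": 0,"fingers": 1},
  {"ax": 0,"ay": 0,"az": 0,"x": 0,"y": 0,"z": 0,"fingers": 1},
  {"ax": 0,"ay": 0,"az": 0,"x": 0,"y": 0,"z": 0.03,"fingers": 1},
  {"ax": 0,"ay": 0,"az": 0,"x": 0,"y": 0,"z": 0.04,"fingers": 1},
  {"ax": 0,"ay": 0,"az": 0,"x": -0.009,"y": -0.04,"z": 0.035,"fingers": 1},
  {"ax": 0,"ay": 0,"az": 0,"x": -0.01,"y": -0.042,"z": 0,"fingers": 1},
])

```text
time: 7.15
tool_pos: [600.2, 224.5, 350.1]
ee_rot: [0.005, 0.048, 0.999, 0.003]
ft_force: [0.6, -0.5, -0.1]
opening: 86.5
finger_force: 0.0
```

Request:
carry_out([
  {"ax": 0,"ay": 0,"az": 0,"x": -0.01,"y": -0.043,"z": 0,"fingers": 1},
  {"ax": 0,"ay": 0,"az": 0,"x": -0.01,"y": -0.043,"z": 0,"fingers": 1},
  {"ax": 0,"ay": 0,"az": 0,"x": -0.01,"y": -0.043,"z": 0,"fingers": 1},
  {"ax": 0,"ay": 0,"az": 0,"x": -0.01,"y": -0.043,"z": 0,"fingers": 1},
  {"ax": 0,"ay": 0,"az": 0,"x": -0.01,"y": -0.043,"z": 0,"fingers": 1},
  {"ax": 0,"ay": 0,"az": 0,"x": -0.01,"y": -0.043,"z": 0,"fingers": 1},
  {"ax": 0,"ay": 0,"az": 0,"x": 0,"y": 0,"z": 0,"fingers": 1},
  {"ax": 0,"ay": 0,"az": 0,"x": 0,"y": 0,"z": 0,"fingers": 1},
])

```text
time: 7.95
tool_pos: [538.8, -36.3, 344.7]
ee_rot: [0.0, 0.051, 0.999, 0.0]
ft_force: [0.3, 0.7, -0.4]
opening: 87.3
finger_force: 0.0
```

```bash
python3 - <<'E'
from h import *
s=grab('scene'); a=s['image'][110:270,190:400,::-1]; cv2.imwrite('pics/a2.png',cv2.resize(a,None,fx=3.6,fy=3.6,interpolation=2))
print(manip.get_state()['tool_pos'])
E
```

```text
[539.08248934 -34.62628771 344.48776179]
```

View pics/a2.png

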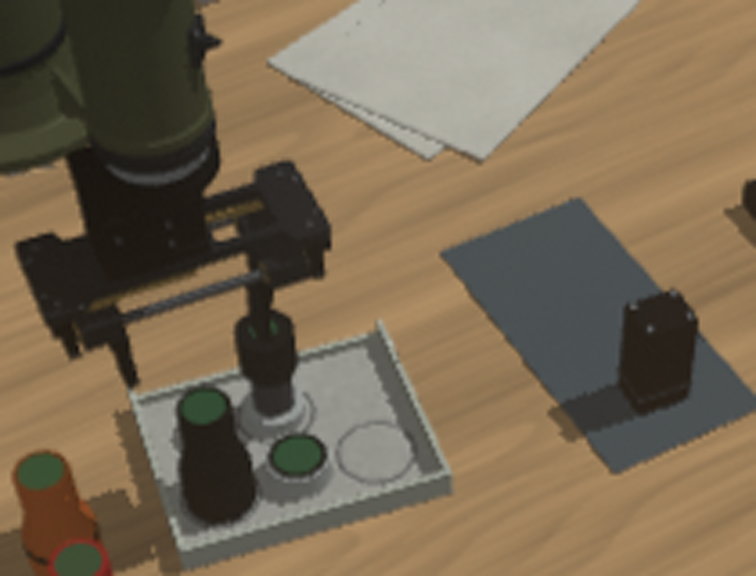

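The picture shows the housing upright on the mat at crop (655,350), and the gripper is in line above the barrel at crop (215,450).

Request:
carry_out([
  {"ax": 0,"ay": 0,"az": 0,"x": 0,"y": 0,"z": -0.03,"fingers": 1},
  {"ax": 0,"ay": 0,"az": 0,"x": 0,"y": 0,"z": -0.03,"fingers": 1},
  {"ax": 0,"ay": 0,"az": 0,"x": 0,"y": 0,"z": -0.025,"fingers": 1},
  {"ax": 0,"ay": 0,"az": 0,"x": 0,"y": 0,"z": 0,"fingers": 1},
  {"ax": 0,"ay": 0,"az": 0,"x": 0,"y": 0,"z": 0,"fingers": 1},
  {"ax": 0,"ay": 0,"az": 0,"x": 0,"y": 0,"z": 0,"fingers": 1},
])

```text
time: 8.6
tool_pos: [540.0, -34.3, 260.8]
ee_rot: [0.001, 0.049, 0.999, 0.0]
ft_force: [-0.7, -0.5, -0.2]
opening: 87.0
finger_force: 0.0
```

Request:
carry_out([
  {"ax": 0,"ay": 0,"az": 0,"x": -0.001,"y": -0.0035,"z": -0.001,"fingers": 0.5},
  {"ax": 0,"ay": 0,"az": 0,"x": 0,"y": 0,"z": 0,"fingers": 0},
  {"ax": 0,"ay": 0,"az": 0,"x": 0,"y": 0,"z": 0,"fingers": -1},
  {"ax": 0,"ay": 0,"az": 0,"x": 0,"y": 0,"z": 0,"fingers": -1},
  {"ax": 0,"ay": 0,"az": 0,"x": 0,"y": 0,"z": 0,"fingers": -1},
  {"ax": 0,"ay": 0,"az": 0,"x": 0,"y": 0,"z": 0,"fingers": -1},
  {"ax": 0,"ay": 0,"az": 0,"x": 0,"y": 0,"z": 0,"fingers": -1},
  {"ax": 0,"ay": 0,"az": 0,"x": 0,"y": 0,"z": 0,"fingers": -1},
])

```text
time: 9.4
tool_pos: [538.0, -38.4, 258.2]
ee_rot: [-0.0, 0.05, 0.999, 0.0]
ft_force: [-0.3, 1.1, -0.3]
opening: 38.9
finger_force: 25.0
```

Request:
carry_out([
  {"ax": 0,"ay": 0,"az": 0,"x": 0,"y": 0,"z": 0,"fingers": -1},
  {"ax": 0,"ay": 0,"az": 0,"x": 0,"y": 0,"z": 0,"fingers": -1},
  {"ax": 0,"ay": 0,"az": 0,"x": 0,"y": 0,"z": 0,"fingers": -1},
])

```text
time: 9.7
tool_pos: [538.0, -38.4, 258.2]
ee_rot: [-0.0, 0.05, 0.999, 0.0]
ft_force: [0.6, 0.7, -0.0]
opening: 38.7
finger_force: 25.0
```

Request:
carry_out([
  {"ax": 0,"ay": 0,"az": 0,"x": 0,"y": 0,"z": 0.03,"fingers": -1},
  {"ax": 0,"ay": 0,"az": 0,"x": 0,"y": 0,"z": 0.04,"fingers": -1},
  {"ax": 0,"ay": 0,"az": 0,"x": 0,"y": 0,"z": 0.04,"fingers": -1},
  {"ax": 0,"ay": 0,"az": 0,"x": 0,"y": 0.02,"z": 0.02,"fingers": -1},
  {"ax": 0,"ay": 0,"az": 0,"x": 0,"y": 0.03,"z": 0,"fingers": -1},
  {"ax": 0,"ay": 0,"az": 0,"x": 0,"y": 0.04,"z": 0,"fingers": -1},
  {"ax": 0,"ay": 0,"az": 0,"x": 0,"y": 0.04,"z": 0,"fingers": -1},
  {"ax": 0,"ay": 0,"az": 0,"x": 0,"y": 0.04,"z": 0,"fingers": -1},
])

```text
time: 10.5
tool_pos: [537.7, 132.8, 388.0]
ee_rot: [-0.0, 0.05, 0.999, -0.0]
ft_force: [0.5, 0.4, -2.7]
opening: 38.8
finger_force: 25.0
```

Request:
carry_out([
  {"ax": 0,"ay": 0,"az": 0,"x": 0,"y": 0.04,"z": 0,"fingers": -1},
  {"ax": 0,"ay": 0,"az": 0,"x": 0,"y": 0.04,"z": 0,"fingers": -1},
  {"ax": 0,"ay": 0,"az": 0,"x": 0,"y": 0.04,"z": 0,"fingers": -1},
  {"ax": 0,"ay": 0,"az": 0,"x": -0.002,"y": 0.03,"z": -0.02,"fingers": -1},
  {"ax": 0,"ay": 0,"az": 0,"x": -0.003,"y": 0.02,"z": -0.03,"fingers": -1},
  {"ax": 0,"ay": 0,"az": 0,"x": 0,"y": 0,"z": -0.04,"fingers": -1},
  {"ax": 0,"ay": 0,"az": 0,"x": 0,"y": 0,"z": -0.03,"fingers": -1},
  {"ax": 0,"ay": 0,"az": 0,"x": 0,"y": 0,"z": 0,"fingers": -1},
])

```text
time: 11.3
tool_pos: [530.8, 300.5, 262.6]
ee_rot: [-0.004, 0.05, 0.999, -0.003]
ft_force: [-0.8, 0.1, -2.6]
opening: 38.7
finger_force: 25.0
```

Request:
carry_out([
  {"ax": 0,"ay": 0,"az": 0,"x": 0,"y": 0,"z": 0,"fingers": -1},
  {"ax": 0,"ay": 0,"az": 0,"x": 0,"y": 0,"z": 0,"fingers": -1},
  {"ax": 0,"ay": 0,"az": 0,"x": 0,"y": 0,"z": 0,"fingers": -1},
])

```text
time: 11.6
tool_pos: [533.9, 301.7, 270.7]
ee_rot: [0.002, 0.05, 0.999, 0.001]
ft_force: [0.2, -1.1, -1.1]
opening: 38.6
finger_force: 25.0
```

Request:
carry_out([
  {"ax": 0,"ay": 0,"az": 0,"x": 0,"y": 0,"z": -0.005,"fingers": -1},
  {"ax": 0,"ay": 0,"az": 0,"x": 0,"y": 0,"z": -0.004,"fingers": -1},
  {"ax": 0,"ay": 0,"az": 0,"x": 0,"y": 0,"z": -0.002,"fingers": -1},
  {"ax": 0,"ay": 0,"az": 0,"x": 0,"y": 0,"z": 0,"fingers": -1},
  {"ax": 0,"ay": 0,"az": 0,"x": 0,"y": 0,"z": 0,"fingers": -1},
  {"ax": 0,"ay": 0,"az": 0,"x": 0,"y": 0,"z": 0,"fingers": -1},
])

```text
time: 12.2
tool_pos: [533.1, 301.5, 257.3]
ee_rot: [0.0, 0.05, 0.999, 0.0]
ft_force: [-0.9, 0.3, -1.3]
opening: 39.0
finger_force: 25.0
```

Request:
carry_out([
  {"ax": 0,"ay": 0,"az": 0,"x": 0,"y": 0,"z": -0.001,"fingers": -1},
  {"ax": 0,"ay": 0,"az": 0,"x": 0,"y": 0,"z": 0,"fingers": 0},
  {"ax": 0,"ay": 0,"az": 0,"x": 0,"y": 0,"z": 0,"fingers": 1},
  {"ax": 0,"ay": 0,"az": 0,"x": 0,"y": 0,"z": 0,"fingers": 1},
  {"ax": 0,"ay": 0,"az": 0,"x": 0,"y": 0,"z": 0.02,"fingers": 1},
  {"ax": 0,"ay": 0,"az": 0,"x": 0,"y": 0,"z": 0.04,"fingers": 1},
  {"ax": 0,"ay": 0,"az": 0,"x": 0,"y": 0,"z": 0.03,"fingers": 1},
  {"ax": 0,"ay": 0,"az": 0,"x": -0.007,"y": -0.036,"z": 0,"fingers": 1},
])

```text
time: 13.0
tool_pos: [526.6, 270.8, 351.6]
ee_rot: [0.004, 0.046, 0.999, 0.004]
ft_force: [1.1, 0.2, 1.2]
opening: 82.5
finger_force: 0.0
```

Request:
carry_out([
  {"ax": 0,"ay": 0,"az": 0,"x": -0.007,"y": -0.04,"z": 0,"fingers": 1},
  {"ax": 0,"ay": 0,"az": 0,"x": -0.007,"y": -0.04,"z": 0,"fingers": 1},
  {"ax": 0,"ay": 0,"az": 0,"x": -0.007,"y": -0.04,"z": 0,"fingers": 1},
  {"ax": 0,"ay": 0,"az": 0,"x": -0.007,"y": -0.04,"z": 0,"fingers": 1},
  {"ax": 0,"ay": 0,"az": 0,"x": -0.007,"y": -0.04,"z": 0,"fingers": 1},
  {"ax": 0,"ay": 0,"az": 0,"x": -0.006,"y": -0.03,"z": 0,"fingers": 1},
  {"ax": 0,"ay": 0,"az": 0,"x": 0,"y": 0,"z": 0,"fingers": 1},
  {"ax": 0,"ay": 0,"az": 0,"x": 0,"y": 0,"z": 0,"fingers": 1},
])

```text
time: 13.8
tool_pos: [485.0, 35.0, 346.7]
ee_rot: [0.001, 0.051, 0.999, 0.001]
ft_force: [0.3, 0.4, -0.5]
opening: 86.8
finger_force: 0.0
```

Request:
carry_out([
  {"ax": 0,"ay": 0,"az": 0,"x": 0,"y": 0,"z": 0,"fingers": 1},
  {"ax": 0,"ay": 0,"az": 0,"x": 0,"y": 0,"z": 0,"fingers": 1},
])

```text
time: 14.0
tool_pos: [485.2, 36.9, 346.2]
ee_rot: [0.0, 0.049, 0.999, 0.0]
ft_force: [0.0, -0.8, 0.0]
opening: 87.0
finger_force: 0.0
```

Request:
carry_out([
  {"ax": 0,"ay": 0,"az": 0,"x": 0,"y": -0.0015,"z": -0.03,"fingers": 1},
  {"ax": 0,"ay": 0,"az": 0,"x": 0,"y": 0,"z": -0.03,"fingers": 1},
  {"ax": 0,"ay": 0,"az": 0,"x": 0,"y": 0,"z": -0.025,"fingers": 1},
  {"ax": 0,"ay": 0,"az": 0,"x": 0,"y": 0,"z": -0.011,"fingers": 1},
  {"ax": 0,"ay": 0,"az": 0,"x": 0,"y": 0,"z": 0,"fingers": 1},
  {"ax": 0,"ay": 0,"az": 0,"x": 0,"y": 0,"z": 0,"fingers": 1},
  {"ax": 0,"ay": 0,"az": 0,"x": 0,"y": 0,"z": 0,"fingers": 0.5},
  {"ax": 0,"ay": 0,"az": 0,"x": 0,"y": 0,"z": 0,"fingers": 0.2},
])

```text
time: 14.8
tool_pos: [485.6, 34.1, 251.5]
ee_rot: [0.001, 0.05, 0.999, 0.0]
ft_force: [0.8, 0.6, 0.6]
opening: 78.0
finger_force: 0.0
```

Request:
carry_out([
  {"ax": 0,"ay": 0,"az": 0,"x": 0,"y": 0,"z": 0,"fingers": -1},
  {"ax": 0,"ay": 0,"az": 0,"x": 0,"y": 0,"z": 0,"fingers": -1},
  {"ax": 0,"ay": 0,"az": 0,"x": 0,"y": 0,"z": 0,"fingers": -1},
  {"ax": 0,"ay": 0,"az": 0,"x": 0,"y": 0,"z": 0,"fingers": -1},
  {"ax": 0,"ay": 0,"az": 0,"x": 0,"y": 0,"z": 0,"fingers": -1},
  {"ax": 0,"ay": 0,"az": 0,"x": 0,"y": 0,"z": 0,"fingers": -1},
  {"ax": 0,"ay": 0,"az": 0,"x": 0,"y": 0,"z": 0,"fingers": -1},
  {"ax": 0,"ay": 0,"az": 0,"x": 0,"y": 0,"z": 0,"fingers": -1},
])

```text
time: 15.6
tool_pos: [485.1, 34.1, 250.3]
ee_rot: [0.0, 0.05, 0.999, 0.0]
ft_force: [0.4, 0.4, 1.0]
opening: 44.3
finger_force: 25.0
```

Request:
carry_out([
  {"ax": 0,"ay": 0,"az": 0,"x": 0,"y": 0,"z": 0.02,"fingers": -1},
  {"ax": 0,"ay": 0,"az": 0,"x": 0,"y": 0,"z": 0.04,"fingers": -1},
  {"ax": 0,"ay": 0,"az": 0,"x": 0,"y": 0,"z": 0.04,"fingers": -1},
  {"ax": 0,"ay": 0,"az": 0,"x": -0.004,"y": 0.02,"z": 0.02,"fingers": -1},
  {"ax": 0,"ay": 0,"az": 0,"x": -0.006,"y": 0.04,"z": 0,"fingers": -1},
  {"ax": 0,"ay": 0,"az": 0,"x": -0.006,"y": 0.04,"z": 0,"fingers": -1},
  {"ax": 0,"ay": 0,"az": 0,"x": -0.006,"y": 0.04,"z": 0,"fingers": -1},
  {"ax": 0,"ay": 0,"az": 0,"x": -0.006,"y": 0.04,"z": 0,"fingers": -1},
])

```text
time: 16.4
tool_pos: [456.4, 215.3, 369.9]
ee_rot: [-0.0, 0.05, 0.999, -0.0]
ft_force: [0.8, 0.7, -1.7]
opening: 44.2
finger_force: 25.0
```

Request:
carry_out([
  {"ax": 0,"ay": 0,"az": 0,"x": -0.006,"y": 0.04,"z": 0,"fingers": -1},
  {"ax": 0,"ay": 0,"az": 0,"x": -0.003,"y": 0.03,"z": 0,"fingers": -1},
  {"ax": 0,"ay": 0,"az": 0,"x": 0,"y": 0.018,"z": -0.02,"fingers": -1},
  {"ax": 0,"ay": 0,"az": 0,"x": 0,"y": 0,"z": -0.04,"fingers": -1},
  {"ax": 0,"ay": 0,"az": 0,"x": 0,"y": 0,"z": -0.03,"fingers": -1},
  {"ax": 0,"ay": 0,"az": 0,"x": 0,"y": 0,"z": -0.02,"fingers": -1},
  {"ax": 0,"ay": 0,"az": 0,"x": 0,"y": 0,"z": 0,"fingers": -1},
  {"ax": 0,"ay": 0,"az": 0,"x": 0,"y": 0,"z": 0,"fingers": -1},
])

```text
time: 17.2
tool_pos: [448.1, 301.9, 260.2]
ee_rot: [-0.0, 0.05, 0.999, -0.0]
ft_force: [0.8, -0.2, -0.5]
opening: 44.3
finger_force: 25.0
```

Request:
carry_out([
  {"ax": 0,"ay": 0,"az": 0,"x": 0,"y": 0,"z": 0,"fingers": -1},
  {"ax": 0,"ay": 0,"az": 0,"x": 0,"y": 0,"z": 0,"fingers": -1},
])

```text
time: 17.4
tool_pos: [448.6, 302.3, 261.8]
ee_rot: [0.001, 0.05, 0.999, 0.001]
ft_force: [0.4, 0.5, -1.8]
opening: 44.1
finger_force: 25.0
```

Request:
carry_out([
  {"ax": 0,"ay": 0,"az": 0,"x": 0,"y": 0,"z": -0.006,"fingers": -1},
  {"ax": 0,"ay": 0,"az": 0,"x": 0,"y": 0,"z": -0.004,"fingers": -1},
  {"ax": 0,"ay": 0,"az": 0,"x": 0,"y": 0,"z": -0.002,"fingers": -1},
  {"ax": 0,"ay": 0,"az": 0,"x": 0,"y": 0,"z": 0,"fingers": -1},
  {"ax": 0,"ay": 0,"az": 0,"x": 0,"y": 0,"z": 0,"fingers": -1},
  {"ax": 0,"ay": 0,"az": 0,"x": 0,"y": 0,"z": 0,"fingers": -1},
])

```text
time: 18.0
tool_pos: [448.0, 301.9, 248.3]
ee_rot: [-0.0, 0.05, 0.999, -0.0]
ft_force: [-0.9, -1.5, 0.3]
opening: 44.6
finger_force: 24.9
```

Contact. I'll release and rise, then go above the lens and look.

Request:
carry_out([
  {"ax": 0,"ay": 0,"az": 0,"x": 0,"y": 0,"z": 0,"fingers": 0.5},
  {"ax": 0,"ay": 0,"az": 0,"x": 0,"y": 0,"z": 0,"fingers": 1},
  {"ax": 0,"ay": 0,"az": 0,"x": 0,"y": 0,"z": 0,"fingers": 1},
  {"ax": 0,"ay": 0,"az": 0,"x": 0,"y": 0,"z": 0,"fingers": 1},
  {"ax": 0,"ay": 0,"az": 0,"x": 0,"y": 0,"z": 0.02,"fingers": 1},
  {"ax": 0,"ay": 0,"az": 0,"x": 0,"y": 0,"z": 0.04,"fingers": 1},
  {"ax": 0,"ay": 0,"az": 0,"x": 0,"y": 0,"z": 0.03,"fingers": 1},
  {"ax": 0,"ay": 0,"az": 0,"x": 0.014,"y": -0.038,"z": 0,"fingers": 1},
])

```text
time: 18.8
tool_pos: [461.3, 269.8, 343.2]
ee_rot: [0.003, 0.045, 0.999, 0.004]
ft_force: [0.8, 0.7, -0.4]
opening: 86.5
finger_force: 0.0
```

Request:
carry_out([
  {"ax": 0,"ay": 0,"az": 0,"x": 0.015,"y": -0.04,"z": 0,"fingers": 1},
  {"ax": 0,"ay": 0,"az": 0,"x": 0.015,"y": -0.04,"z": 0,"fingers": 1},
  {"ax": 0,"ay": 0,"az": 0,"x": 0.015,"y": -0.04,"z": 0,"fingers": 1},
  {"ax": 0,"ay": 0,"az": 0,"x": 0.015,"y": -0.04,"z": 0,"fingers": 1},
  {"ax": 0,"ay": 0,"az": 0,"x": 0.015,"y": -0.04,"z": 0,"fingers": 1},
  {"ax": 0,"ay": 0,"az": 0,"x": 0.013,"y": -0.04,"z": 0,"fingers": 1},
  {"ax": 0,"ay": 0,"az": 0,"x": 0,"y": 0,"z": 0,"fingers": 1},
  {"ax": 0,"ay": 0,"az": 0,"x": 0,"y": 0,"z": 0,"fingers": 1},
])

```text
time: 19.6
tool_pos: [550.2, 22.8, 338.2]
ee_rot: [-0.0, 0.051, 0.999, 0.0]
ft_force: [0.7, -0.3, 0.2]
opening: 87.0
finger_force: 0.0
```

```bash
python3 - <<'E'
from h import *
s=grab('scene'); a=s['image'][110:270,190:400,::-1]; cv2.imwrite('pics/a3.png',cv2.resize(a,None,fx=3.6,fy=3.6,interpolation=2))
print(manip.get_state()['tool_pos'])
for r in manip.mark_of('lens_c','scene')[:2]: print(r, back(s,r['uv'],16))
E
```

```text
[549.92952032  24.42316183 338.11280533]
{'uv': [273.6, 240.1], 'p': 0.68} [554.9198026   24.21541113  16.        ]
{'uv': [372.4, 207.2], 'p': 0.51} [593.71739482 324.25867126  16.        ]
```

View pics/a3.png

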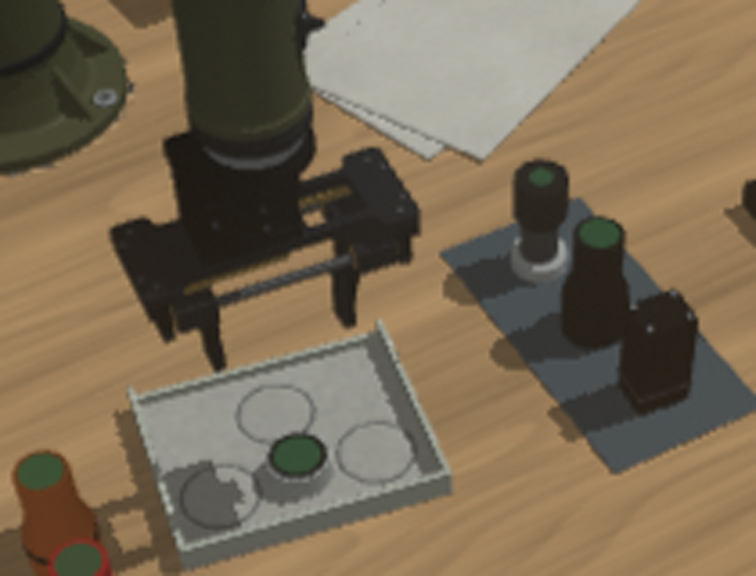

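All three stand upright on the mat. In the crop the eyepiece is at (540,220), the barrel at (600,285) and the housing at (655,350). The lens is undisturbed at (297,460), so I descend on it.

Request:
carry_out([
  {"ax": 0,"ay": 0,"az": 0,"x": 0,"y": -0.0005,"z": -0.04,"fingers": 1},
  {"ax": 0,"ay": 0,"az": 0,"x": 0,"y": 0,"z": -0.04,"fingers": 1},
  {"ax": 0,"ay": 0,"az": 0,"x": 0,"y": 0,"z": -0.03,"fingers": 1},
  {"ax": 0,"ay": 0,"az": 0,"x": 0,"y": 0,"z": -0.02,"fingers": 1},
  {"ax": 0,"ay": 0,"az": 0,"x": 0,"y": 0,"z": -0.01,"fingers": 1},
  {"ax": 0,"ay": 0,"az": 0,"x": 0,"y": 0,"z": 0,"fingers": 1},
  {"ax": 0,"ay": 0,"az": 0,"x": 0,"y": 0,"z": 0,"fingers": 1},
  {"ax": 0,"ay": 0,"az": 0,"x": 0,"y": 0,"z": 0,"fingers": 1},
])

```text
time: 20.5
tool_pos: [550.8, 23.9, 199.7]
ee_rot: [0.001, 0.05, 0.999, 0.0]
ft_force: [0.5, -0.3, 0.6]
opening: 86.8
finger_force: 0.0
```

Request:
carry_out([
  {"ax": 0,"ay": 0,"az": 0,"x": 0,"y": 0,"z": -0.006,"fingers": 0.5},
  {"ax": 0,"ay": 0,"az": 0,"x": 0,"y": 0,"z": 0,"fingers": 0.3},
  {"ax": 0,"ay": 0,"az": 0,"x": 0,"y": 0,"z": 0,"fingers": -1},
  {"ax": 0,"ay": 0,"az": 0,"x": 0,"y": 0,"z": 0,"fingers": -1},
  {"ax": 0,"ay": 0,"az": 0,"x": 0,"y": 0,"z": 0,"fingers": -1},
  {"ax": 0,"ay": 0,"az": 0,"x": 0,"y": 0,"z": 0,"fingers": -1},
  {"ax": 0,"ay": 0,"az": 0,"x": 0,"y": 0,"z": 0,"fingers": -1},
  {"ax": 0,"ay": 0,"az": 0,"x": 0,"y": 0,"z": 0,"fingers": -1},
])

```text
time: 21.3
tool_pos: [550.0, 23.5, 192.3]
ee_rot: [0.0, 0.05, 0.999, 0.0]
ft_force: [0.0, -0.0, 0.1]
opening: 48.1
finger_force: 25.0
```

Request:
carry_out([
  {"ax": 0,"ay": 0,"az": 0,"x": 0,"y": 0,"z": 0,"fingers": -1},
  {"ax": 0,"ay": 0,"az": 0,"x": 0,"y": 0,"z": 0,"fingers": -1},
])

```text
time: 21.5
tool_pos: [550.1, 23.5, 192.3]
ee_rot: [0.0, 0.05, 0.999, 0.0]
ft_force: [-0.5, -0.4, 0.4]
opening: 48.4
finger_force: 25.0
```

Request:
carry_out([
  {"ax": 0,"ay": 0,"az": 0,"x": 0,"y": 0,"z": 0.02,"fingers": -1},
  {"ax": 0,"ay": 0,"az": 0,"x": 0,"y": 0,"z": 0.04,"fingers": -1},
  {"ax": 0,"ay": 0,"az": 0,"x": 0,"y": 0,"z": 0.04,"fingers": -1},
  {"ax": 0,"ay": 0,"az": 0,"x": 0,"y": 0,"z": 0.04,"fingers": -1},
  {"ax": 0,"ay": 0,"az": 0,"x": 0,"y": -0.02,"z": 0.02,"fingers": -1},
  {"ax": 0,"ay": 0,"az": 0,"x": -0.002,"y": -0.04,"z": 0,"fingers": -1},
  {"ax": 0,"ay": 0,"az": 0,"x": -0.002,"y": -0.04,"z": 0,"fingers": -1},
  {"ax": 0,"ay": 0,"az": 0,"x": -0.002,"y": -0.04,"z": 0,"fingers": -1},
])

```text
time: 22.3
tool_pos: [543.6, -117.7, 352.4]
ee_rot: [0.0, 0.049, 0.999, 0.0]
ft_force: [0.9, -0.4, -0.9]
opening: 48.3
finger_force: 25.0
```

Request:
carry_out([
  {"ax": 0,"ay": 0,"az": 0,"x": -0.002,"y": -0.04,"z": 0,"fingers": -1},
  {"ax": 0,"ay": 0,"az": 0,"x": -0.002,"y": -0.04,"z": 0,"fingers": -1},
  {"ax": 0,"ay": 0,"az": 0,"x": -0.002,"y": -0.04,"z": 0,"fingers": -1},
  {"ax": 0,"ay": 0,"az": 0,"x": -0.002,"y": -0.03,"z": 0,"fingers": -1},
  {"ax": 0,"ay": 0,"az": 0,"x": 0,"y": -0.019,"z": 0,"fingers": -1},
  {"ax": 0,"ay": 0,"az": 0,"x": 0,"y": 0,"z": 0,"fingers": -1},
  {"ax": 0,"ay": 0,"az": 0,"x": 0,"y": 0,"z": 0,"fingers": -1},
  {"ax": 0,"ay": 0,"az": 0,"x": 0,"y": 0,"z": 0,"fingers": -1},
])

```text
time: 23.1
tool_pos: [536.5, -283.8, 351.9]
ee_rot: [-0.0, 0.049, 0.999, 0.001]
ft_force: [0.3, 0.9, -1.2]
opening: 48.5
finger_force: 25.0
```

```bash
python3 - <<'E'
from h import *
s=grab('scene'); a=s['image'][150:330,110:320,::-1]; cv2.imwrite('pics/a4.png',cv2.resize(a,None,fx=3.3,fy=3.3,interpolation=2))
print(manip.get_state()['tool_pos'])
E
```

```text
[ 536.58648104 -283.69144367  352.00942951]
```

View pics/a4.png

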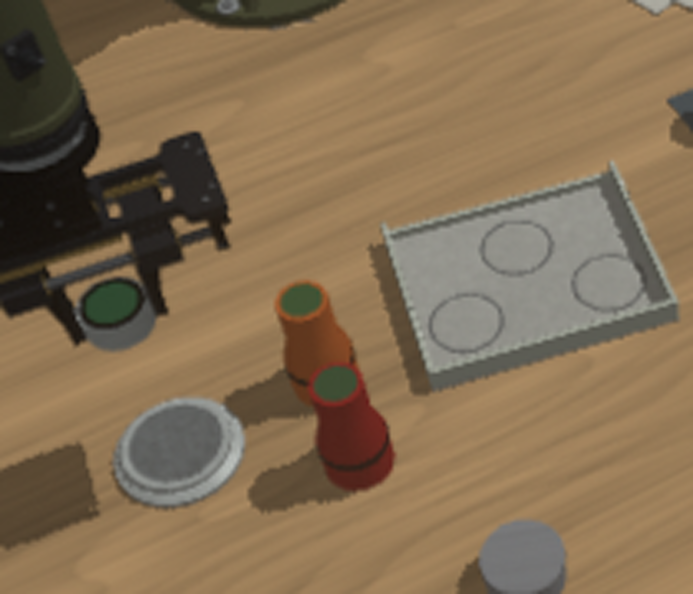

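The lens is held level at crop (115,305). The stand's top shows at (177,443), and the three printed circles are clear at (516,248), (467,322) and (609,283).

```bash
python3 - <<'E'
from h import *
s=grab('scene')
for u,v,z in [(177,443,15),(179,451,0),(516,248,5),(467,322,5),(609,283,5)]: print(np.round(back(s,(110+u/3.3,150+v/3.3),z),1))
E
```

```text
[ 537.9 -282.5   15. ]
[ 534.2 -283.7    0. ]
[487.5  34.9   5. ]
[538.7 -36.1   5. ]
[562.8  84.5   5. ]
```

Request:
carry_out([
  {"ax": 0,"ay": 0,"az": 0,"x": 0,"y": 0,"z": -0.04,"fingers": -1},
  {"ax": 0,"ay": 0,"az": 0,"x": 0,"y": 0,"z": -0.04,"fingers": -1},
  {"ax": 0,"ay": 0,"az": 0,"x": 0,"y": 0,"z": -0.03,"fingers": -1},
  {"ax": 0,"ay": 0,"az": 0,"x": 0,"y": 0,"z": -0.02,"fingers": -1},
  {"ax": 0,"ay": 0,"az": 0,"x": 0,"y": 0,"z": -0.01,"fingers": -1},
  {"ax": 0,"ay": 0,"az": 0,"x": 0,"y": 0,"z": 0,"fingers": -1},
  {"ax": 0,"ay": 0,"az": 0,"x": 0,"y": 0,"z": 0,"fingers": -1},
  {"ax": 0,"ay": 0,"az": 0,"x": 0,"y": 0,"z": 0,"fingers": -1},
])

```text
time: 24.0
tool_pos: [536.7, -285.8, 213.9]
ee_rot: [0.001, 0.05, 0.999, -0.0]
ft_force: [-0.9, -0.3, -0.4]
opening: 48.8
finger_force: 25.0
```

Request:
carry_out([
  {"ax": 0,"ay": 0,"az": 0,"x": 0,"y": 0,"z": -0.004,"fingers": -1},
  {"ax": 0,"ay": 0,"az": 0,"x": 0,"y": 0,"z": -0.003,"fingers": -1},
  {"ax": 0,"ay": 0,"az": 0,"x": 0,"y": 0,"z": 0,"fingers": -1},
  {"ax": 0,"ay": 0,"az": 0,"x": 0,"y": 0,"z": 0,"fingers": -1},
  {"ax": 0,"ay": 0,"az": 0,"x": 0,"y": 0,"z": 0,"fingers": -1},
])

```text
time: 24.5
tool_pos: [536.0, -285.5, 205.3]
ee_rot: [0.0, 0.05, 0.999, 0.0]
ft_force: [0.2, -0.0, 0.0]
opening: 48.5
finger_force: 25.0
```

Now 3 mm down and 1.5 mm in y, then release slowly.

Request:
carry_out([
  {"ax": 0,"ay": 0,"az": 0,"x": 0,"y": 0.001,"z": -0.002,"fingers": -1},
  {"ax": 0,"ay": 0,"az": 0,"x": 0,"y": 0,"z": -0.001,"fingers": -1},
  {"ax": 0,"ay": 0,"az": 0,"x": 0,"y": 0,"z": 0,"fingers": -1},
  {"ax": 0,"ay": 0,"az": 0,"x": 0,"y": 0,"z": 0,"fingers": -1},
  {"ax": 0,"ay": 0,"az": 0,"x": 0,"y": 0,"z": 0,"fingers": -1},
])

```text
time: 25.0
tool_pos: [536.1, -284.3, 202.4]
ee_rot: [0.0, 0.05, 0.999, 0.0]
ft_force: [-0.5, 1.8, 0.9]
opening: 48.2
finger_force: 25.0
```

Request:
carry_out([
  {"ax": 0,"ay": 0,"az": 0,"x": 0,"y": 0,"z": 0,"fingers": 0.4},
  {"ax": 0,"ay": 0,"az": 0,"x": 0,"y": 0,"z": 0,"fingers": 0.7},
  {"ax": 0,"ay": 0,"az": 0,"x": 0,"y": 0,"z": 0,"fingers": 1},
  {"ax": 0,"ay": 0,"az": 0,"x": 0,"y": 0,"z": 0,"fingers": 1},
  {"ax": 0,"ay": 0,"az": 0,"x": 0,"y": 0,"z": 0,"fingers": 1},
  {"ax": 0,"ay": 0,"az": 0,"x": 0,"y": 0,"z": 0.03,"fingers": 1},
  {"ax": 0,"ay": 0,"az": 0,"x": 0,"y": 0,"z": 0.04,"fingers": 1},
  {"ax": 0,"ay": 0,"az": 0,"x": 0,"y": 0,"z": 0.04,"fingers": 1},
])

```text
time: 25.8
tool_pos: [535.7, -284.4, 313.0]
ee_rot: [-0.001, 0.05, 0.999, 0.0]
ft_force: [0.6, -0.6, 0.8]
opening: 87.0
finger_force: 0.0
```

Request:
carry_out([
  {"ax": 0,"ay": 0,"az": 0,"x": 0,"y": 0,"z": 0.03,"fingers": 1},
  {"ax": 0,"ay": 0,"az": 0,"x": 0,"y": 0.02,"z": 0.01,"fingers": 1},
  {"ax": 0,"ay": 0,"az": 0,"x": 0,"y": 0.04,"z": 0,"fingers": 1},
  {"ax": 0,"ay": 0,"az": 0,"x": 0,"y": 0.04,"z": 0,"fingers": 1},
  {"ax": 0,"ay": 0,"az": 0,"x": 0,"y": 0.04,"z": 0,"fingers": 1},
  {"ax": 0,"ay": 0,"az": 0,"x": 0,"y": 0.04,"z": 0,"fingers": 1},
  {"ax": 0,"ay": 0,"az": 0,"x": 0,"y": 0.04,"z": 0,"fingers": 1},
  {"ax": 0,"ay": 0,"az": 0,"x": 0,"y": 0.04,"z": 0,"fingers": 1},
])

```text
time: 26.6
tool_pos: [535.7, -23.0, 352.5]
ee_rot: [0.0, 0.05, 0.999, 0.0]
ft_force: [0.4, -0.7, 0.3]
opening: 87.3
finger_force: 0.0
```

```bash
python3 - <<'E'
from h import *
s=grab('scene'); t=grab('top')
A=cv2.resize(s['image'][240:330,120:240,::-1],None,fx=4,fy=4,interpolation=2);B=cv2.resize(t['image'][240:330,435:540,::-1],None,fx=3,fy=4,interpolation=2)
cv2.imwrite('pics/a5.png',np.hstack([A,B]))
print(manip.get_state()['tool_pos'])
for c,d in (('scene',s),('top',t)):
  for r in manip.mark_of('lens_c',c)[:2]: print(c,r['p'],r['uv'],np.round(back(d,r['uv'],26),1))
E
```

```text
[536.02789234 -17.56920429 352.10942477]
scene 0.89 [160.6, 280.9] [ 532.6 -285.7   26. ]
top 0.74 [221.6, 246.9] [623.9 305.7  26. ]
top 0.59 [498.0, 283.1] [ 539.2 -283.4   26. ]
```

View pics/a5.png

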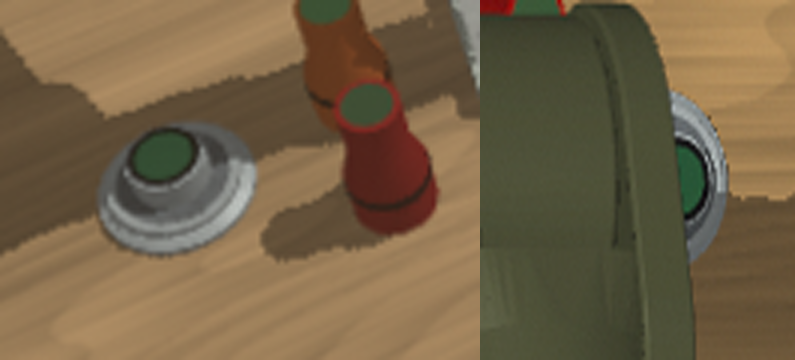

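The lens sits centred, glass up, on the stand at crop (163,157). Now the barrel goes back.

Request:
carry_out([
  {"ax": 0,"ay": 0,"az": 0,"x": 0,"y": 0.04,"z": 0,"fingers": 1},
  {"ax": 0,"ay": 0,"az": 0,"x": 0,"y": 0.045,"z": 0,"fingers": 1},
  {"ax": 0,"ay": 0,"az": 0,"x": 0,"y": 0.045,"z": 0,"fingers": 1},
  {"ax": 0,"ay": 0,"az": 0,"x": 0,"y": 0.045,"z": 0,"fingers": 1},
  {"ax": 0,"ay": 0,"az": 0,"x": 0,"y": 0.045,"z": 0,"fingers": 1},
  {"ax": 0,"ay": 0,"az": 0,"x": 0,"y": 0.045,"z": 0,"fingers": 1},
  {"ax": 0,"ay": 0,"az": 0,"x": -0.002,"y": 0.04,"z": 0,"fingers": 1},
  {"ax": 0,"ay": 0,"az": 0,"x": -0.001,"y": 0.02,"z": 0,"fingers": 1},
])

```text
time: 27.6
tool_pos: [532.9, 302.9, 351.9]
ee_rot: [-0.0, 0.049, 0.999, 0.0]
ft_force: [-1.3, -0.3, 0.1]
opening: 86.9
finger_force: 0.0
```

Request:
carry_out([
  {"ax": 0,"ay": 0,"az": 0,"x": 0,"y": 0,"z": 0,"fingers": 1},
  {"ax": 0,"ay": 0,"az": 0,"x": 0,"y": 0,"z": 0,"fingers": 1},
  {"ax": 0,"ay": 0,"az": 0,"x": 0,"y": 0,"z": 0,"fingers": 1},
  {"ax": 0,"ay": 0,"az": 0,"x": 0,"y": 0,"z": 0,"fingers": 1},
])

```text
time: 28.0
tool_pos: [533.9, 298.1, 352.5]
ee_rot: [0.0, 0.052, 0.999, -0.0]
ft_force: [0.1, -0.1, 1.0]
opening: 86.9
finger_force: 0.0
```

Request:
carry_out([
  {"ax": 0,"ay": 0,"az": 0,"x": 0,"y": 0.001,"z": -0.03,"fingers": 1},
  {"ax": 0,"ay": 0,"az": 0,"x": 0,"y": 0,"z": -0.03,"fingers": 1},
  {"ax": 0,"ay": 0,"az": 0,"x": 0,"y": 0,"z": -0.025,"fingers": 1},
  {"ax": 0,"ay": 0,"az": 0,"x": 0,"y": 0,"z": -0.01,"fingers": 1},
  {"ax": 0,"ay": 0,"az": 0,"x": 0,"y": 0,"z": 0,"fingers": 1},
  {"ax": 0,"ay": 0,"az": 0,"x": 0,"y": 0,"z": 0,"fingers": 1},
  {"ax": 0,"ay": 0,"az": 0,"x": 0,"y": 0,"z": 0,"fingers": 1},
  {"ax": 0,"ay": 0,"az": 0,"x": 0,"y": 0,"z": 0,"fingers": 1},
])

```text
time: 28.8
tool_pos: [533.5, 301.7, 258.8]
ee_rot: [0.001, 0.05, 0.999, 0.001]
ft_force: [0.3, 0.1, 0.5]
opening: 87.3
finger_force: 0.0
```

Request:
carry_out([
  {"ax": 0,"ay": 0,"az": 0,"x": 0,"y": 0,"z": -0.001,"fingers": 0.3},
  {"ax": 0,"ay": 0,"az": 0,"x": 0,"y": 0,"z": 0,"fingers": 0},
  {"ax": 0,"ay": 0,"az": 0,"x": 0,"y": 0,"z": 0,"fingers": -1},
  {"ax": 0,"ay": 0,"az": 0,"x": 0,"y": 0,"z": 0,"fingers": -1},
  {"ax": 0,"ay": 0,"az": 0,"x": 0,"y": 0,"z": 0,"fingers": -1},
  {"ax": 0,"ay": 0,"az": 0,"x": 0,"y": 0,"z": 0,"fingers": -1},
  {"ax": 0,"ay": 0,"az": 0,"x": 0,"y": 0,"z": 0,"fingers": -1},
  {"ax": 0,"ay": 0,"az": 0,"x": 0,"y": 0,"z": 0,"fingers": -1},
])

```text
time: 29.6
tool_pos: [533.0, 301.6, 256.2]
ee_rot: [-0.0, 0.05, 0.999, 0.0]
ft_force: [0.9, -0.1, -0.1]
opening: 38.6
finger_force: 25.0
```

Request:
carry_out([
  {"ax": 0,"ay": 0,"az": 0,"x": 0,"y": 0,"z": 0,"fingers": -1},
  {"ax": 0,"ay": 0,"az": 0,"x": 0,"y": 0,"z": 0.02,"fingers": -1},
  {"ax": 0,"ay": 0,"az": 0,"x": 0,"y": 0,"z": 0.04,"fingers": -1},
  {"ax": 0,"ay": 0,"az": 0,"x": 0,"y": 0,"z": 0.04,"fingers": -1},
  {"ax": 0,"ay": 0,"az": 0,"x": 0,"y": -0.02,"z": 0.03,"fingers": -1},
  {"ax": 0,"ay": 0,"az": 0,"x": 0.001,"y": -0.04,"z": 0,"fingers": -1},
  {"ax": 0,"ay": 0,"az": 0,"x": 0.001,"y": -0.04,"z": 0,"fingers": -1},
  {"ax": 0,"ay": 0,"az": 0,"x": 0.001,"y": -0.04,"z": 0,"fingers": -1},
])

```text
time: 30.4
tool_pos: [535.7, 160.0, 386.2]
ee_rot: [0.0, 0.05, 0.999, -0.0]
ft_force: [0.5, 0.5, -1.0]
opening: 38.9
finger_force: 25.0
```

Request:
carry_out([
  {"ax": 0,"ay": 0,"az": 0,"x": 0.001,"y": -0.04,"z": 0,"fingers": -1},
  {"ax": 0,"ay": 0,"az": 0,"x": 0.001,"y": -0.04,"z": 0,"fingers": -1},
  {"ax": 0,"ay": 0,"az": 0,"x": 0,"y": -0.04,"z": 0,"fingers": -1},
  {"ax": 0,"ay": 0,"az": 0,"x": 0,"y": -0.04,"z": 0,"fingers": -1},
  {"ax": 0,"ay": 0,"az": 0,"x": 0,"y": -0.025,"z": 0,"fingers": -1},
  {"ax": 0,"ay": 0,"az": 0,"x": 0,"y": -0.015,"z": 0,"fingers": -1},
  {"ax": 0,"ay": 0,"az": 0,"x": 0,"y": 0,"z": 0,"fingers": -1},
  {"ax": 0,"ay": 0,"az": 0,"x": 0,"y": 0,"z": 0,"fingers": -1},
])

```text
time: 31.2
tool_pos: [538.1, -37.0, 386.0]
ee_rot: [-0.0, 0.049, 0.999, 0.001]
ft_force: [0.1, 0.4, -1.2]
opening: 38.9
finger_force: 25.0
```

Request:
carry_out([
  {"ax": 0,"ay": 0,"az": 0,"x": 0,"y": 0,"z": -0.02,"fingers": -1},
  {"ax": 0,"ay": 0,"az": 0,"x": 0,"y": 0,"z": -0.03,"fingers": -1},
  {"ax": 0,"ay": 0,"az": 0,"x": 0,"y": 0,"z": -0.03,"fingers": -1},
  {"ax": 0,"ay": 0,"az": 0,"x": 0,"y": 0,"z": -0.02,"fingers": -1},
  {"ax": 0,"ay": 0,"az": 0,"x": 0,"y": 0,"z": -0.01,"fingers": -1},
  {"ax": 0,"ay": 0,"az": 0,"x": 0,"y": 0,"z": 0,"fingers": -1},
  {"ax": 0,"ay": 0,"az": 0,"x": 0,"y": 0,"z": 0,"fingers": -1},
  {"ax": 0,"ay": 0,"az": 0,"x": 0,"y": 0,"z": 0,"fingers": -1},
])

```text
time: 32.0
tool_pos: [538.8, -38.1, 277.7]
ee_rot: [0.001, 0.05, 0.999, 0.0]
ft_force: [0.3, 0.5, -1.2]
opening: 38.6
finger_force: 25.0
```

Request:
carry_out([
  {"ax": 0,"ay": 0,"az": 0,"x": 0,"y": 0,"z": -0.008,"fingers": -1},
  {"ax": 0,"ay": 0,"az": 0,"x": 0,"y": 0,"z": -0.006,"fingers": -1},
  {"ax": 0,"ay": 0,"az": 0,"x": 0,"y": 0,"z": -0.003,"fingers": -1},
  {"ax": 0,"ay": 0,"az": 0,"x": 0,"y": 0,"z": 0,"fingers": -1},
  {"ax": 0,"ay": 0,"az": 0,"x": 0,"y": 0,"z": 0,"fingers": -1},
  {"ax": 0,"ay": 0,"az": 0,"x": 0,"y": 0,"z": 0,"fingers": -1},
])

```text
time: 32.6
tool_pos: [538.1, -38.5, 259.4]
ee_rot: [0.0, 0.05, 0.999, 0.0]
ft_force: [1.0, -1.0, -1.3]
opening: 38.8
finger_force: 25.0
```

Request:
carry_out([
  {"ax": 0,"ay": 0,"az": 0,"x": 0,"y": 0,"z": -0.001,"fingers": -1},
  {"ax": 0,"ay": 0,"az": 0,"x": 0,"y": 0,"z": 0,"fingers": -1},
  {"ax": 0,"ay": 0,"az": 0,"x": 0,"y": 0,"z": 0,"fingers": 0.3},
  {"ax": 0,"ay": 0,"az": 0,"x": 0,"y": 0,"z": 0,"fingers": 1},
  {"ax": 0,"ay": 0,"az": 0,"x": 0,"y": 0,"z": 0,"fingers": 1},
  {"ax": 0,"ay": 0,"az": 0,"x": 0,"y": 0,"z": 0.02,"fingers": 1},
  {"ax": 0,"ay": 0,"az": 0,"x": 0,"y": 0,"z": 0.04,"fingers": 1},
  {"ax": 0,"ay": 0,"az": 0,"x": 0,"y": 0,"z": 0.035,"fingers": 1},
])

```text
time: 33.4
tool_pos: [537.9, -38.6, 354.5]
ee_rot: [-0.0, 0.05, 0.999, -0.0]
ft_force: [0.8, 1.1, -0.3]
opening: 78.4
finger_force: 0.0
```

Request:
carry_out([
  {"ax": 0,"ay": 0,"az": 0,"x": -0.01,"y": 0.04,"z": 0,"fingers": 1},
  {"ax": 0,"ay": 0,"az": 0,"x": -0.01,"y": 0.04,"z": 0,"fingers": 1},
  {"ax": 0,"ay": 0,"az": 0,"x": -0.01,"y": 0.04,"z": 0,"fingers": 1},
  {"ax": 0,"ay": 0,"az": 0,"x": -0.01,"y": 0.04,"z": 0,"fingers": 1},
  {"ax": 0,"ay": 0,"az": 0,"x": -0.01,"y": 0.04,"z": 0,"fingers": 1},
  {"ax": 0,"ay": 0,"az": 0,"x": -0.01,"y": 0.04,"z": 0,"fingers": 1},
  {"ax": 0,"ay": 0,"az": 0,"x": -0.01,"y": 0.04,"z": 0,"fingers": 1},
  {"ax": 0,"ay": 0,"az": 0,"x": -0.01,"y": 0.03,"z": 0,"fingers": 1},
])

```text
time: 34.2
tool_pos: [457.0, 274.2, 353.5]
ee_rot: [0.0, 0.049, 0.999, 0.001]
ft_force: [1.0, 0.2, -0.4]
opening: 87.0
finger_force: 0.0
```

Request:
carry_out([
  {"ax": 0,"ay": 0,"az": 0,"x": -0.01,"y": 0.02,"z": 0,"fingers": 1},
  {"ax": 0,"ay": 0,"az": 0,"x": 0,"y": 0.01,"z": 0,"fingers": 1},
  {"ax": 0,"ay": 0,"az": 0,"x": 0,"y": 0,"z": 0,"fingers": 1},
  {"ax": 0,"ay": 0,"az": 0,"x": 0,"y": 0,"z": 0,"fingers": 1},
  {"ax": 0,"ay": 0,"az": 0,"x": 0,"y": 0,"z": -0.03,"fingers": 1},
  {"ax": 0,"ay": 0,"az": 0,"x": 0,"y": 0,"z": 0,"fingers": 1},
  {"ax": 0,"ay": 0,"az": 0,"x": 0,"y": 0,"z": 0,"fingers": 1},
  {"ax": 0,"ay": 0,"az": 0,"x": 0,"y": 0,"z": 0,"fingers": 1},
])

```text
time: 35.0
tool_pos: [448.7, 301.0, 324.4]
ee_rot: [0.001, 0.051, 0.999, 0.0]
ft_force: [-0.7, 0.2, -0.0]
opening: 87.0
finger_force: 0.0
```

Request:
carry_out([
  {"ax": 0,"ay": 0,"az": 0,"x": 0,"y": 0,"z": -0.03,"fingers": 1},
  {"ax": 0,"ay": 0,"az": 0,"x": 0,"y": 0,"z": -0.025,"fingers": 1},
  {"ax": 0,"ay": 0,"az": 0,"x": 0,"y": 0,"z": -0.015,"fingers": 1},
  {"ax": 0,"ay": 0,"az": 0,"x": 0,"y": 0,"z": -0.005,"fingers": 1},
  {"ax": 0,"ay": 0,"az": 0,"x": 0,"y": 0,"z": 0,"fingers": 1},
  {"ax": 0,"ay": 0,"az": 0,"x": 0,"y": 0,"z": 0,"fingers": 1},
  {"ax": 0,"ay": 0,"az": 0,"x": 0,"y": 0,"z": 0,"fingers": 0.5},
  {"ax": 0,"ay": 0,"az": 0,"x": 0,"y": 0,"z": 0,"fingers": 0.2},
])

```text
time: 35.8
tool_pos: [448.3, 301.7, 249.3]
ee_rot: [0.001, 0.05, 0.999, 0.001]
ft_force: [-0.4, -0.3, -0.4]
opening: 77.3
finger_force: 0.0
```

Request:
carry_out([
  {"ax": 0,"ay": 0,"az": 0,"x": 0,"y": 0,"z": 0,"fingers": -1},
  {"ax": 0,"ay": 0,"az": 0,"x": 0,"y": 0,"z": 0,"fingers": -1},
  {"ax": 0,"ay": 0,"az": 0,"x": 0,"y": 0,"z": 0,"fingers": -1},
  {"ax": 0,"ay": 0,"az": 0,"x": 0,"y": 0,"z": 0,"fingers": -1},
  {"ax": 0,"ay": 0,"az": 0,"x": 0,"y": 0,"z": 0,"fingers": -1},
  {"ax": 0,"ay": 0,"az": 0,"x": 0,"y": 0,"z": 0,"fingers": -1},
  {"ax": 0,"ay": 0,"az": 0,"x": 0,"y": 0,"z": 0,"fingers": -1},
  {"ax": 0,"ay": 0,"az": 0,"x": 0,"y": 0,"z": 0,"fingers": -1},
])

```text
time: 36.6
tool_pos: [448.0, 301.6, 248.3]
ee_rot: [0.0, 0.05, 0.999, 0.0]
ft_force: [-0.4, 0.3, -1.2]
opening: 44.7
finger_force: 25.0
```

Request:
carry_out([
  {"ax": 0,"ay": 0,"az": 0,"x": 0,"y": 0,"z": 0.02,"fingers": -1},
  {"ax": 0,"ay": 0,"az": 0,"x": 0,"y": 0,"z": 0.04,"fingers": -1},
  {"ax": 0,"ay": 0,"az": 0,"x": 0,"y": 0,"z": 0.04,"fingers": -1},
  {"ax": 0,"ay": 0,"az": 0,"x": 0.003,"y": -0.02,"z": 0.02,"fingers": -1},
  {"ax": 0,"ay": 0,"az": 0,"x": 0.006,"y": -0.04,"z": 0,"fingers": -1},
  {"ax": 0,"ay": 0,"az": 0,"x": 0.006,"y": -0.04,"z": 0,"fingers": -1},
  {"ax": 0,"ay": 0,"az": 0,"x": 0.006,"y": -0.04,"z": 0,"fingers": -1},
  {"ax": 0,"ay": 0,"az": 0,"x": 0.006,"y": -0.04,"z": 0,"fingers": -1},
])

```text
time: 37.4
tool_pos: [474.8, 119.7, 368.0]
ee_rot: [-0.0, 0.05, 0.999, -0.0]
ft_force: [0.9, 0.1, -2.2]
opening: 44.0
finger_force: 25.0
```

Request:
carry_out([
  {"ax": 0,"ay": 0,"az": 0,"x": 0.006,"y": -0.04,"z": 0,"fingers": -1},
  {"ax": 0,"ay": 0,"az": 0,"x": 0.004,"y": -0.03,"z": 0,"fingers": -1},
  {"ax": 0,"ay": 0,"az": 0,"x": 0,"y": -0.0175,"z": 0,"fingers": -1},
  {"ax": 0,"ay": 0,"az": 0,"x": 0,"y": 0,"z": 0,"fingers": -1},
  {"ax": 0,"ay": 0,"az": 0,"x": 0,"y": 0,"z": 0,"fingers": -1},
  {"ax": 0,"ay": 0,"az": 0,"x": 0,"y": 0,"z": -0.02,"fingers": -1},
  {"ax": 0,"ay": 0,"az": 0,"x": 0,"y": 0,"z": -0.03,"fingers": -1},
  {"ax": 0,"ay": 0,"az": 0,"x": 0,"y": 0,"z": -0.03,"fingers": -1},
])

```text
time: 38.2
tool_pos: [485.0, 36.0, 287.6]
ee_rot: [0.001, 0.048, 0.999, 0.001]
ft_force: [0.2, 0.6, -3.0]
opening: 44.4
finger_force: 25.0
```

Request:
carry_out([
  {"ax": 0,"ay": 0,"az": 0,"x": 0,"y": 0,"z": -0.02,"fingers": -1},
  {"ax": 0,"ay": 0,"az": 0,"x": 0,"y": 0,"z": 0,"fingers": -1},
  {"ax": 0,"ay": 0,"az": 0,"x": 0,"y": 0,"z": 0,"fingers": -1},
  {"ax": 0,"ay": 0,"az": 0,"x": 0,"y": 0,"z": 0,"fingers": -1},
  {"ax": 0,"ay": 0,"az": 0,"x": 0,"y": 0,"z": 0,"fingers": -1},
])

```text
time: 38.7
tool_pos: [485.7, 34.4, 269.6]
ee_rot: [0.001, 0.05, 0.999, 0.0]
ft_force: [0.1, -0.3, -1.3]
opening: 44.5
finger_force: 25.0
```

Commanded z is about 268.3 and the target is 250.3.

Request:
carry_out([
  {"ax": 0,"ay": 0,"az": 0,"x": 0,"y": 0,"z": -0.008,"fingers": -1},
  {"ax": 0,"ay": 0,"az": 0,"x": 0,"y": 0,"z": -0.006,"fingers": -1},
  {"ax": 0,"ay": 0,"az": 0,"x": 0,"y": 0,"z": -0.003,"fingers": -1},
  {"ax": 0,"ay": 0,"az": 0,"x": 0,"y": 0,"z": 0,"fingers": -1},
  {"ax": 0,"ay": 0,"az": 0,"x": 0,"y": 0,"z": 0,"fingers": -1},
  {"ax": 0,"ay": 0,"az": 0,"x": 0,"y": 0,"z": -0.001,"fingers": -1},
  {"ax": 0,"ay": 0,"az": 0,"x": 0,"y": 0,"z": 0,"fingers": -1},
  {"ax": 0,"ay": 0,"az": 0,"x": 0,"y": 0,"z": 0,"fingers": -1},
])

```text
time: 39.5
tool_pos: [485.0, 34.0, 250.3]
ee_rot: [0.0, 0.05, 0.999, 0.0]
ft_force: [0.5, 0.9, -1.6]
opening: 44.7
finger_force: 25.0
```

Request:
carry_out([
  {"ax": 0,"ay": 0,"az": 0,"x": 0,"y": 0,"z": 0,"fingers": 0.3},
  {"ax": 0,"ay": 0,"az": 0,"x": 0,"y": 0,"z": 0,"fingers": 1},
  {"ax": 0,"ay": 0,"az": 0,"x": 0,"y": 0,"z": 0,"fingers": 1},
  {"ax": 0,"ay": 0,"az": 0,"x": 0,"y": 0,"z": 0,"fingers": 1},
  {"ax": 0,"ay": 0,"az": 0,"x": 0,"y": 0,"z": 0.02,"fingers": 1},
  {"ax": 0,"ay": 0,"az": 0,"x": 0,"y": 0,"z": 0.04,"fingers": 1},
  {"ax": 0,"ay": 0,"az": 0,"x": 0,"y": 0,"z": 0.04,"fingers": 1},
  {"ax": 0,"ay": 0,"az": 0,"x": 0.015,"y": 0.03,"z": 0,"fingers": 1},
])

```text
time: 40.3
tool_pos: [501.5, 60.2, 356.5]
ee_rot: [0.005, 0.053, 0.999, 0.001]
ft_force: [1.3, 0.8, 0.2]
opening: 86.4
finger_force: 0.0
```

Request:
carry_out([
  {"ax": 0,"ay": 0,"az": 0,"x": 0.02,"y": 0.04,"z": 0,"fingers": 1},
  {"ax": 0,"ay": 0,"az": 0,"x": 0.02,"y": 0.04,"z": 0,"fingers": 1},
  {"ax": 0,"ay": 0,"az": 0,"x": 0.02,"y": 0.04,"z": 0,"fingers": 1},
  {"ax": 0,"ay": 0,"az": 0,"x": 0.02,"y": 0.04,"z": 0,"fingers": 1},
  {"ax": 0,"ay": 0,"az": 0,"x": 0.02,"y": 0.04,"z": 0,"fingers": 1},
  {"ax": 0,"ay": 0,"az": 0,"x": 0.0175,"y": 0.038,"z": 0,"fingers": 1},
  {"ax": 0,"ay": 0,"az": 0,"x": 0,"y": 0,"z": 0,"fingers": 1},
  {"ax": 0,"ay": 0,"az": 0,"x": 0,"y": 0,"z": 0,"fingers": 1},
])

```text
time: 41.1
tool_pos: [617.3, 303.1, 349.1]
ee_rot: [-0.001, 0.049, 0.999, -0.001]
ft_force: [-0.4, -0.7, -0.3]
opening: 87.1
finger_force: 0.0
```

Request:
carry_out([
  {"ax": 0,"ay": 0,"az": 0,"x": 0,"y": 0,"z": 0,"fingers": 1},
  {"ax": 0,"ay": 0,"az": 0,"x": 0,"y": 0,"z": 0,"fingers": 1},
  {"ax": 0,"ay": 0,"az": 0,"x": 0,"y": 0,"z": -0.03,"fingers": 1},
  {"ax": 0,"ay": 0,"az": 0,"x": 0,"y": 0,"z": 0,"fingers": 1},
  {"ax": 0,"ay": 0,"az": 0,"x": 0,"y": 0,"z": 0,"fingers": 1},
  {"ax": 0,"ay": 0,"az": 0,"x": 0,"y": 0,"z": 0,"fingers": 1},
  {"ax": 0,"ay": 0,"az": 0,"x": 0,"y": 0,"z": 0,"fingers": 1},
])

```text
time: 41.8
tool_pos: [617.9, 301.9, 321.8]
ee_rot: [0.001, 0.05, 0.999, 0.001]
ft_force: [0.0, -0.1, -0.1]
opening: 87.3
finger_force: 0.0
```

Request:
carry_out([
  {"ax": 0,"ay": 0,"az": 0,"x": 0,"y": 0,"z": -0.03,"fingers": 1},
  {"ax": 0,"ay": 0,"az": 0,"x": 0,"y": 0,"z": -0.025,"fingers": 1},
  {"ax": 0,"ay": 0,"az": 0,"x": 0,"y": 0,"z": -0.015,"fingers": 1},
  {"ax": 0,"ay": 0,"az": 0,"x": 0,"y": 0,"z": -0.008,"fingers": 1},
  {"ax": 0,"ay": 0,"az": 0,"x": 0,"y": 0,"z": 0,"fingers": 1},
  {"ax": 0,"ay": 0,"az": 0,"x": 0,"y": 0,"z": 0,"fingers": 1},
  {"ax": 0,"ay": 0,"az": 0,"x": 0,"y": 0,"z": 0,"fingers": 0.5},
  {"ax": 0,"ay": 0,"az": 0,"x": 0,"y": 0,"z": 0,"fingers": 0.2},
])

```text
time: 42.6
tool_pos: [617.9, 302.2, 243.5]
ee_rot: [0.001, 0.05, 0.999, 0.001]
ft_force: [-0.1, 0.5, 0.5]
opening: 78.1
finger_force: 0.0
```

Request:
carry_out([
  {"ax": 0,"ay": 0,"az": 0,"x": 0,"y": 0,"z": 0,"fingers": -1},
  {"ax": 0,"ay": 0,"az": 0,"x": 0,"y": 0,"z": 0,"fingers": -1},
  {"ax": 0,"ay": 0,"az": 0,"x": 0,"y": 0,"z": 0,"fingers": -1},
  {"ax": 0,"ay": 0,"az": 0,"x": 0,"y": 0,"z": 0,"fingers": -1},
  {"ax": 0,"ay": 0,"az": 0,"x": 0,"y": 0,"z": 0,"fingers": -1},
  {"ax": 0,"ay": 0,"az": 0,"x": 0,"y": 0,"z": 0,"fingers": -1},
  {"ax": 0,"ay": 0,"az": 0,"x": 0,"y": 0,"z": 0,"fingers": -1},
  {"ax": 0,"ay": 0,"az": 0,"x": 0,"y": 0,"z": 0,"fingers": -1},
])

```text
time: 43.4
tool_pos: [617.5, 302.2, 242.3]
ee_rot: [0.0, 0.05, 0.999, 0.0]
ft_force: [-0.5, 0.8, -0.7]
opening: 46.2
finger_force: 24.8
```

Request:
carry_out([
  {"ax": 0,"ay": 0,"az": 0,"x": 0,"y": 0,"z": 0.02,"fingers": -1},
  {"ax": 0,"ay": 0,"az": 0,"x": 0,"y": 0,"z": 0.04,"fingers": -1},
  {"ax": 0,"ay": 0,"az": 0,"x": 0,"y": 0,"z": 0.04,"fingers": -1},
  {"ax": 0,"ay": 0,"az": 0,"x": -0.005,"y": -0.02,"z": 0.02,"fingers": -1},
  {"ax": 0,"ay": 0,"az": 0,"x": -0.01,"y": -0.035,"z": 0,"fingers": -1},
  {"ax": 0,"ay": 0,"az": 0,"x": -0.01,"y": -0.035,"z": 0,"fingers": -1},
  {"ax": 0,"ay": 0,"az": 0,"x": -0.01,"y": -0.035,"z": 0,"fingers": -1},
  {"ax": 0,"ay": 0,"az": 0,"x": -0.01,"y": -0.035,"z": 0,"fingers": -1},
])

```text
time: 44.2
tool_pos: [571.7, 140.3, 361.7]
ee_rot: [-0.0, 0.05, 0.999, -0.0]
ft_force: [0.2, 0.0, -1.9]
opening: 46.1
finger_force: 24.8
```

Request:
carry_out([
  {"ax": 0,"ay": 0,"az": 0,"x": -0.008,"y": -0.035,"z": 0,"fingers": -1},
  {"ax": 0,"ay": 0,"az": 0,"x": -0.005,"y": -0.024,"z": 0,"fingers": -1},
  {"ax": 0,"ay": 0,"az": 0,"x": 0,"y": 0,"z": 0,"fingers": -1},
  {"ax": 0,"ay": 0,"az": 0,"x": 0,"y": 0,"z": 0,"fingers": -1},
  {"ax": 0,"ay": 0,"az": 0,"x": 0,"y": 0,"z": 0,"fingers": -1},
  {"ax": 0,"ay": 0,"az": 0,"x": 0,"y": 0,"z": -0.02,"fingers": -1},
  {"ax": 0,"ay": 0,"az": 0,"x": 0,"y": 0,"z": -0.03,"fingers": -1},
  {"ax": 0,"ay": 0,"az": 0,"x": 0,"y": 0,"z": -0.03,"fingers": -1},
])

```text
time: 45.0
tool_pos: [559.7, 84.9, 281.5]
ee_rot: [0.001, 0.048, 0.999, 0.0]
ft_force: [0.3, 0.8, -1.6]
opening: 45.7
finger_force: 24.8
```

Request:
carry_out([
  {"ax": 0,"ay": 0,"az": 0,"x": 0,"y": 0,"z": -0.02,"fingers": -1},
  {"ax": 0,"ay": 0,"az": 0,"x": 0,"y": 0,"z": 0,"fingers": -1},
  {"ax": 0,"ay": 0,"az": 0,"x": 0,"y": 0,"z": 0,"fingers": -1},
  {"ax": 0,"ay": 0,"az": 0,"x": 0,"y": 0,"z": 0,"fingers": -1},
  {"ax": 0,"ay": 0,"az": 0,"x": 0,"y": 0,"z": 0,"fingers": -1},
])

```text
time: 45.5
tool_pos: [560.2, 83.4, 263.8]
ee_rot: [0.001, 0.05, 0.999, 0.001]
ft_force: [0.6, 0.4, -2.1]
opening: 45.3
finger_force: 24.8
```

Request:
carry_out([
  {"ax": 0,"ay": 0,"az": 0,"x": 0,"y": 0,"z": -0.008,"fingers": -1},
  {"ax": 0,"ay": 0,"az": 0,"x": 0,"y": 0,"z": -0.006,"fingers": -1},
  {"ax": 0,"ay": 0,"az": 0,"x": 0,"y": 0,"z": -0.003,"fingers": -1},
  {"ax": 0,"ay": 0,"az": 0,"x": 0,"y": 0,"z": 0,"fingers": -1},
  {"ax": 0,"ay": 0,"az": 0,"x": 0,"y": 0,"z": 0,"fingers": -1},
  {"ax": 0,"ay": 0,"az": 0,"x": 0,"y": 0,"z": -0.001,"fingers": -1},
  {"ax": 0,"ay": 0,"az": 0,"x": 0,"y": 0,"z": 0,"fingers": -1},
  {"ax": 0,"ay": 0,"az": 0,"x": 0,"y": 0,"z": 0,"fingers": -1},
])

```text
time: 46.3
tool_pos: [559.5, 83.0, 244.3]
ee_rot: [0.0, 0.05, 0.999, 0.0]
ft_force: [0.6, 0.6, -2.4]
opening: 46.0
finger_force: 24.8
```

Request:
carry_out([
  {"ax": 0,"ay": 0,"az": 0,"x": 0,"y": 0,"z": 0,"fingers": 0.3},
  {"ax": 0,"ay": 0,"az": 0,"x": 0,"y": 0,"z": 0,"fingers": 1},
  {"ax": 0,"ay": 0,"az": 0,"x": 0,"y": 0,"z": 0,"fingers": 1},
  {"ax": 0,"ay": 0,"az": 0,"x": 0,"y": 0,"z": 0,"fingers": 1},
  {"ax": 0,"ay": 0,"az": 0,"x": 0,"y": 0,"z": 0.02,"fingers": 1},
  {"ax": 0,"ay": 0,"az": 0,"x": 0,"y": 0,"z": 0.04,"fingers": 1},
  {"ax": 0,"ay": 0,"az": 0,"x": 0,"y": 0,"z": 0.05,"fingers": 1},
  {"ax": 0,"ay": 0,"az": 0,"x": 0,"y": 0.03,"z": 0.03,"fingers": 1},
])

```text
time: 47.1
tool_pos: [560.6, 108.3, 388.5]
ee_rot: [0.003, 0.054, 0.999, -0.0]
ft_force: [1.4, 0.1, 0.6]
opening: 86.4
finger_force: 0.0
```

Request:
carry_out([
  {"ax": 0,"ay": 0,"az": 0,"x": 0,"y": 0.045,"z": 0,"fingers": 1},
  {"ax": 0,"ay": 0,"az": 0,"x": 0,"y": 0.045,"z": 0,"fingers": 1},
  {"ax": 0,"ay": 0,"az": 0,"x": 0,"y": 0.045,"z": 0,"fingers": 1},
  {"ax": 0,"ay": 0,"az": 0,"x": 0,"y": 0.045,"z": 0,"fingers": 1},
  {"ax": 0,"ay": 0,"az": 0,"x": 0,"y": 0.045,"z": 0,"fingers": 1},
  {"ax": 0,"ay": 0,"az": 0,"x": 0,"y": 0.045,"z": 0,"fingers": 1},
  {"ax": 0,"ay": 0,"az": 0,"x": 0,"y": 0,"z": 0,"fingers": 1},
  {"ax": 0,"ay": 0,"az": 0,"x": 0,"y": 0,"z": 0,"fingers": 1},
])

```text
time: 47.9
tool_pos: [558.9, 384.5, 383.5]
ee_rot: [-0.0, 0.048, 0.999, -0.0]
ft_force: [0.3, -0.7, -0.3]
opening: 86.8
finger_force: 0.0
```

```bash
python3 - <<'E'
from h import *
t=grab('top'); a=t['image'][220:350,270:430,::-1]; s=grab('scene')
b=cv2.imread('pics/top0.png')[220:350,270:430]
f=lambda x:cv2.resize(x,None,fx=2.4,fy=2.4,interpolation=2)
c=cv2.resize(s['image'][140:310,130:330,::-1],(384,312)); e=cv2.resize(t['image'][230:330,430:540,::-1],(384,312))
cv2.imwrite('pics/a6.png',np.vstack([np.hstack([f(b),f(a)])[:280],np.hstack([c,e])])[:600])
E
```

```text
(no output)
```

View pics/a6.png

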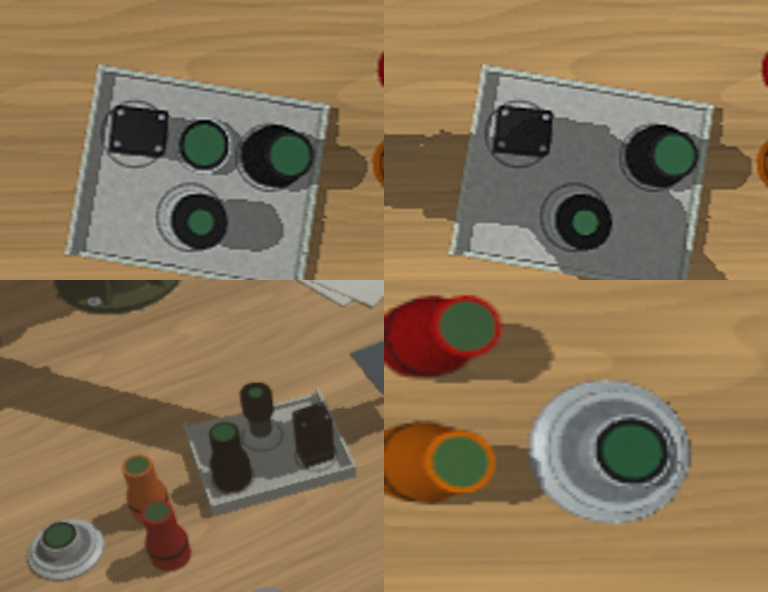

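The before and after views match:
- **Three parts:** all are upright on their circles. In the after view the housing is at (522,131), the barrel at (675,155) and the eyepiece at (585,222).
- **Lens:** glass up in the middle of the stand, allowing for parallax.

```bash
python3 -c "
from workcell import manip
print(manip.hand_in())"
```

```text
the job is handed in; nothing more can be done
None
```

The job is handed in, though no verdict came back: the lens cell is glass up in the middle of the stand, and the barrel, eyepiece and prism housing are back upright where they stood in the tray.

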